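# Load a row of seed jars into the bench rack until the catches snap

### The arm

A 7-joint arm with a two-finger parallel gripper is mounted at the origin on the work surface. World frame = base frame: x ahead of the robot, y to its left, z up, the work surface at z = 0. Lengths are in m, angles in rad, forces in N, time in s.
With the tool pointing down it reaches from about 0.425 to 0.875 m from the base axis. Payload 4.7 kg.
Tool frame: the origin (TCP) lies at the very end of the fingers, on their centre line; the grasp point (between the pads) lies 19 mm behind it; z points along the fingers, y is the direction in which the jaws open and shut (so a half turn about z gives the same grasp; the last joint's range is limited). The gripper opens to 87 mm and grips with 3 to 60 N. Pads are 19 mm wide; open, the fingers measure 117 mm over their backs; the gripper's body (75 mm by 190 mm) begins 51 mm behind the grasp point.
Start: joints at [-1.198, 0.321, -0.07, 1.45, 0.023, 1.371, -0.057], TCP at [0.228, 0.609, 0.223] pointing down, gripper open.
Joint ranges: [-2.86, 2.86], [-0.3, 2.09], [-1.38, 1.24], [0.06, 2.45], [-1.56, 4.7], [0.09, 2.05], [-2.69, 2.69]. Speed limits (rad/s): [2.57, 2.57, 3.14, 3.14, 3.14, 3.14, 3.14].

### API

Orientations are given as a rotation vector (axis times angle).
In Python, from bench import ctrl, get_image, camera_info gives the robot as it stands.
- The arm moves only by the tool carry_out, never from a script. Its argument "commands" is a list of rows, each an object of numbers: "tx", "ty", "tz": the shift along the tool's x, y, z in m; "rx", "ry", "rz": the turn, a rotation vector about the tool's x, y, z in rad; "jaw": the opening, from 0 (shut) to 1 (fully open). In form: [{"tx": .., "ty": .., "tz": .., "rx": .., "ry": .., "rz": .., "jaw": ..}, ...]. A call has 1 to 12 rows; each row is the pose to reach, as a shift and turn from the pose commanded when the call began, along the tool's axes at that moment; what a row does not reach only later rows make up. A row lasts 1/8 s, in which the tool goes at most 62.5 mm and 10.7 degrees, less where a joint would pass 70% of its speed; a pose out of reach is approached as far as the arm can. A call with a gripper value outside its range is refused whole. The fingers move at their own pace and stop on an object; "grip_force" is the grip in N (left out, the last holds). Time passes only in rows, so rows that repeat a pose let the fingers close. It gives the time, the measured TCP pose, the force and the opening at its end, in the units of the state.
- ctrl.get_state(): the state, without advancing time (a new reading comes with each control period).
- get_image(name): name is "side" or "top" or "wrist"; returns the picture (384x512x3 uint8, red, green, blue); there is no depth.
- camera_info(name): a dict with "intrinsics" (3x3 intrinsics, pixels), "k1" (the pictures are not rectified: a ray, as slopes to the right and down, at radius r is drawn at 1 + k1 r^2 times it, then the intrinsics apply), "R" (3x3) and "t" (3): a world point X has camera coordinates R X + t. Camera axes: x right, y down, z forward; pixel columns grow to the right and rows downward; lengths in m; the calibration is good to about 2 mm. A picture is of the moment at which its call begins: read the wrist's pose just before it. camera_info takes no time and is no camera call; for the wrist camera it gives the pose at the moment of the call.
- ctrl.close_job(): hands the job in, once; it reports no verdict.
The state is a dict: "time": time; "joint_positions": joint angles; "qd": joint speeds; "joint_torque": joint torques, N m; "position": TCP position; "tool_rot": TCP orientation; "ft_force": force on the tool from outside, world axes, zero at the start; "torque": the same for the moment, N m; "grip_width": opening from 0.0 (shut) to 1.0 (fully open).
Only numpy, scipy, OpenCV 4.12 (cv2) and the standard library are available. Lean on these libraries where they do the work, as an engineer would, in place of code of your own. Each camera call takes 0.05 s, during which the arm holds its last target.

### The job

Stand the loose fifth jar at the tail of the row of four, in line with it, then push the whole row straight into the steel rack as one block until both spring catches have snapped in behind the fifth jar, and let go. Press gently, it is glass: just enough for the catches to snap, never hard against the end of the rack. Keep the row in line and upright on the bench, and leave everything else where it is.

Things in the scene. Friction and masses are not known exactly. Their poses are not given: they have to be found in the camera images.
- rack: Feet of the steel bench rack. x: push direction into the lane, y across, z up; origin on the bench on the lane's centre line. On the feet (2 mm thick, x -75 to 215, y to +-46 mm) the lane is clamped through slots, anywhere within 8 mm either way along x: its x values are for the middle setting. No floor: jars slide on the bench. Rails 18 mm high, 42 mm apart, x 20 to 200, lips flaring to 54 mm at x = 4.
- catch_a (a joint): Spring catch on the lane's +y side, rad: 0 sprung in, 0.08 to 0.2 while a jar holds it open. An upright steel leaf (z 5 to 21 mm) pivoted at rack x = -55, y = 28 mm, slanting in to its tip at x = 0, y = 12 mm. The two leaves form a funnel that the jars press apart; they snap in once the fifth jar's rear face is about 2 mm past the tips. Nothing of rails and catches is over 23 mm high.
- catch_b (a joint): The mirror-image catch on the -y side, rad, as the other. At the lane's end (x = 172 mm, 6 to 40 mm up, end wall behind) a sprung plate meets the first jar: 2 N plus 0.45 N per mm; hard stop after 11.3 mm (7 N), 1 to 1.5 mm past the snap. Row and catches drag 4 to 9 N, so the snap comes at a push of 9 to 16 N, which then drops by 1.5 to 4 N; past the stop it climbs steeply.
- jar1: square glass seed jar, body 36 x 36 mm and 44 mm high, round black screw lid 31 mm across, 60 mm high in all, about 0.08 kg; origin at the centre of its underside, z up, x and y square to its faces; the leading jar of the row, nearest the rack. The four stand in a line on the rack's centre line, before the mouth, with gaps of a few mm.
- jar2: square glass seed jar, body 36 x 36 mm and 44 mm high, round black screw lid 31 mm across, 60 mm high in all, about 0.08 kg; origin at the centre of its underside, z up, x and y square to its faces; second of the row. The four stand in a line on the rack's centre line, before the mouth, with gaps of a few mm.
- jar3: square glass seed jar, body 36 x 36 mm and 44 mm high, round black screw lid 31 mm across, 60 mm high in all, about 0.08 kg; origin at the centre of its underside, z up, x and y square to its faces; third of the row. The four stand in a line on the rack's centre line, before the mouth, with gaps of a few mm.
- jar4: square glass seed jar, body 36 x 36 mm and 44 mm high, round black screw lid 31 mm across, 60 mm high in all, about 0.08 kg; origin at the centre of its underside, z up, x and y square to its faces; fourth of the row, its tail at the start. The four stand in a line on the rack's centre line, before the mouth, with gaps of a few mm.
- jar5: square glass seed jar, body 36 x 36 mm and 44 mm high, round black screw lid 31 mm across, 60 mm high in all, about 0.08 kg; origin at the centre of its underside, z up, x and y square to its faces; the fifth jar, standing by itself on the robot's side of the row.
- petri_dish: closed glass petri dish, 61 mm across, 15 mm high, beyond the row; to be left alone; origin at the centre of its underside.
- round_jar: round glass jar with a white lid, 42 mm across, 59 mm high, beyond the rack; to be left alone; origin at the centre of its underside.
- forceps: steel forceps lying on the robot's side of the rack, 128 mm long along their x, 6 mm high; to be left alone; origin near the middle.
- beaker: small glass beaker, 52 mm across, 70 mm high, at the back; to be left alone; origin at the centre of its underside.
- dropper: amber bottle with a black cap, 36 mm across, 85 mm high, at the back; to be left alone; origin at the centre of its underside.
- stage_disc: microscope stage disc, black below and white above, 60 mm across, 6 mm thick, at the back; to be left alone; origin at the centre of its underside.
- slide_box: grey plastic slide box, 87 x 102 mm, 35 mm high, at the right; to be left alone; origin at the centre of its underside.
- loupe: folding pocket magnifier, steel lens barrel 32 mm across and black cover, 70 mm long, 16 mm high, at the left; to be left alone; origin under the lens.

How it is judged:
On the way, in this order (a step that is already met when the one before it is completed fails the run):
1. the fifth jar stands upright on the bench at the tail of the row (horizontal distance between jar5 and jar4 below 0.055 m and height (world z) of jar5 below 0.005 m and angle between jar5's own z axis and vertical below 0.1 rad and y of jar5 in the frame of rack between -0.01 and 0.01 m), for 0.2 s.
2. the row is home and both catches have snapped in behind the fifth jar (x of jar5 in the frame of rack above 0.008 m and value of joint each of catch_a, catch_b below 0.04 rad), for 0.2 s.
At the end, for the whole second after the job is handed in: Five upright jars at rest in a closed row in the lane (within 4 mm of its centre line, neighbours' centres under 39 mm apart); the fifth's centre over 8 mm into the rack and both catches sprung in behind it (under 0.04 rad) (all of step 2 and horizontal distance between jar1 and jar2 below 0.039 m and horizontal distance between jar2 and jar3 below 0.039 m and horizontal distance between jar3 and jar4 below 0.039 m and horizontal distance between jar4 and jar5 below 0.039 m and y of jar1 in the frame of rack between -0.004 and 0.004 m and angle between each of jar1, jar2, jar3, jar4, jar5's own z axis and vertical below 0.08 rad and height (world z) of each of jar1, jar2, jar3, jar4, jar5 below 0.004 m and linear speed of each of jar1, jar2, jar3, jar4, jar5 below 0.01 m/s and y of jar2 in the frame of rack between -0.004 and 0.004 m and y of jar3 in the frame of rack between -0.004 and 0.004 m and y of jar4 in the frame of rack between -0.004 and 0.004 m and y of jar5 in the frame of rack between -0.004 and 0.004 m); the robot touches nothing.
It fails at once if a jar of the row leaves the line (over 12 mm to the side, or turned over 20 degrees) (y of any of jar1, jar2, jar3, jar4 in the frame of rack above 0.012 m or y of any of jar1, jar2, jar3, jar4 in the frame of rack below -0.012 m or angle between the x axis of any of jar1, jar2, jar3, jar4 and the x axis of rack, either way round above 0.35 rad).
It fails at once if a jar is tipped over 25 degrees (angle between any of jar1, jar2, jar3, jar4, jar5's own z axis and vertical above 0.44 rad).
It fails at once if one of the row's jars is lifted off the bench (height (world z) of any of jar1, jar2, jar3, jar4 above 0.012 m).
It fails at once if the glass is pressed too hard: over 18 N between the first jar and the rack, or 25 N between the last two jars (contact force between jar1 and rack above 18 N or contact force between jar4 and jar5 above 25 N).
It fails at once if something else on the bench is disturbed (moved over 15 mm) (distance of any of petri_dish, round_jar, forceps, beaker, dropper, stage_disc, slide_box, loupe from where it was at the start of the episode above 0.015 m).
It also fails if it takes over 72 s, if anything falls off the work surface, if the arm or the gripper's body presses on something with over 40 N, if the wrist force passes 120 N, or if a joint passes its speed limit or range.

## Working session

There is one attempt and no reset: what is moved stays moved. The work goes in short steps, Python scripts to look and compute and a tool call to move; the robot and the scene stay as the last step left them, time stands still between calls to the robot, and variables do not carry over. Pictures are saved under pics/ and viewed, and the job is handed in when it is done.

Besides the shell and the picture viewer there is one more tool, called after "Request:" as name(argument=value, ...), one argument or row to a line, values as JSON. carry_out: Moves the arm, as the interface text tells. Its arguments: {"type":"object","properties":{"commands":{"type":"array"},"grip_force":{"type":"number"}},"required":["commands"]}

```bash
mkdir -p pics; ls; python3 - <<'E'
from bench import ctrl,get_image,camera_info
import cv2,numpy as np
s=ctrl.get_state()
print({k:np.round(v,4) for k,v in s.items()})
for n in ("side","top","wrist"):
    c=camera_info(n); print(n,c)
    cv2.imwrite(f"pics/{n}0.png",get_image(n)[:,:,::-1])
E
```

```text
pics
{'time': np.float64(0.0), 'joint_positions': array([-1.1979,  0.3218, -0.0701,  1.4517,  0.0226,  1.3708, -0.0569]), 'qd': array([ 0.0003,  0.0004,  0.0008, -0.001 ,  0.0003, -0.0002,  0.0003]), 'joint_torque': array([-2.00000e-04, -4.91294e+01, -4.03800e-01, -3.12519e+01,
       -6.38000e-02,  4.40000e-02,  2.00000e-04]), 'position': array([0.2281, 0.6081, 0.2215]), 'tool_rot': array([-5.605e-01, -3.091e+00,  3.000e-03]), 'ft_force': array([0.892 , 0.8575, 0.3208]), 'torque': array([-0.0021,  0.0054, -0.0279]), 'grip_width': np.float64(0.9988)}
side {'intrinsics': array([[422.93270847,   0.        , 256.85396032],
       [  0.        , 422.93270847, 189.88047448],
       [  0.        ,   0.        ,   1.        ]]), 'k1': -0.016253610983828985, 'R': array([[ 0.72393429, -0.68982372,  0.00789822],
       [-0.40603048, -0.43530799, -0.80352113],
       [ 0.55772609,  0.57848958, -0.59522384]]), 't': array([-0.46436744,  0.26533435,  0.9756337 ])}
top {'intrinsics': array([[459.97587385,   0.        , 256.7610089 ],
       [  0.        , 459.97587385, 190.38182175],
       [  0.        ,   0.        ,   1.        ]]), 'k1': -0.05256938249120007, 'R': array([[ 0.01079987, -0.99979767, -0.0169702 ],
       [-0.99789681, -0.00969143, -0.06409388],
       [ 0.06391644,  0.01762672, -0.99779957]]), 't': array([-0.0365303 ,  0.57051451,  1.44633996])}
wrist {'intrinsics': array([[290.99692866,   0.        , 259.26780419],
       [  0.        , 290.99692866, 192.4099607 ],
       [  0.        ,   0.        ,   1.        ]]), 'k1': -0.004349985921573081, 'R': array([[ 0.35012015,  0.93670192, -0.00232387],
       [ 0.89354051, -0.33324081,  0.30089187],
       [ 0.28107158, -0.10742478, -0.95365543]]), 't': array([-0.64947661, -0.03862154,  0.39228218])}
```

View pics/side0.png

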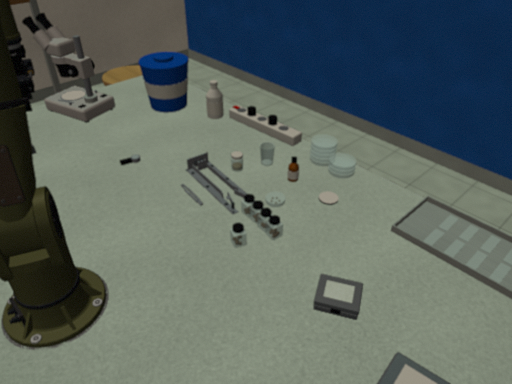

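View pics/top0.png

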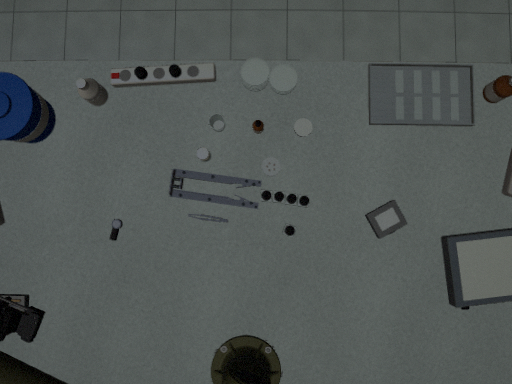

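View pics/wrist0.png

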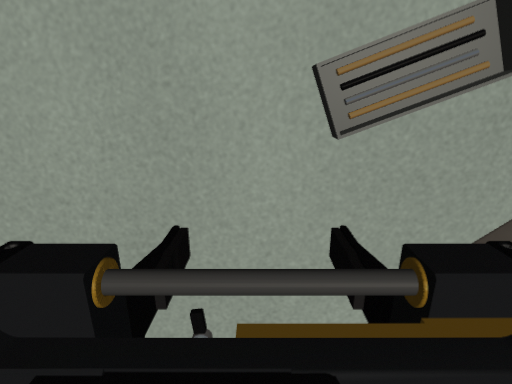

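Top view: the rack lies at about (170–262, 170–208) px with its mouth to the right, the four lids run from (266,195) to (305,201), and jar5 is at (290,230).

```bash
cat > h.py <<'E'
from bench import ctrl,get_image,camera_info
import cv2,numpy as np
from scipy.spatial.transform import Rotation as Ro
def ray(c,uv):
    p=cv2.undistortPoints(np.array(uv,float).reshape(-1,1,2),c["intrinsics"],np.array([c["k1"],0,0,0,0.]))[:,0]
    d=np.c_[p,np.ones(len(p))]@c["R"]; o=-c["R"].T@c["t"]
    return o,d
def plane(c,uv,z):
    o,d=ray(c,uv); return o+d*((z-o[2])/d[:,2])[:,None]
def proj(c,X):
    X=np.array(X,float).reshape(-1,3)
    p,_=cv2.projectPoints(X,cv2.Rodrigues(c["R"])[0],c["t"],c["intrinsics"],np.array([c["k1"],0,0,0,0.]))
    return p[:,0]
def big(im,box,s,name):
    x0,y0,x1,y1=box
    cv2.imwrite("pics/"+name,cv2.resize(im[y0:y1,x0:x1,::-1],None,fx=s,fy=s,interpolation=cv2.INTER_CUBIC))
E
python3 - <<'E'
from h import *
im=cv2.imread("pics/top0.png")[:,:,::-1]; c=camera_info("top")
big(im,(160,150,340,250),4,"top0z.png")
g=im.max(2); m=((g<35)*255).astype(np.uint8)
n,l,st,ce=cv2.connectedComponentsWithStats(m)
for i in range(1,n):
    if 25<st[i,4]<250 and 160<ce[i][0]<340 and 150<ce[i][1]<250: 
        print(st[i],ce[i].round(2),plane(c,ce[i],.06).round(4))
im=cv2.imread("pics/side0.png")[:,:,::-1]
big(im,(170,130,320,260),5,"side0z.png")
E
```

```text
[172 170   8  17  39] [174.15 179.33] [[0.6001 0.226  0.06  ]]
[262 191   9   9  66] [266.15 194.94] [[ 0.5543 -0.0606  0.06  ]]
[275 192   9   9  63] [278.78 196.  ] [[ 0.5514 -0.0996  0.06  ]]
[287 194   9   9  65] [291.2  198.11] [[ 0.5453 -0.138   0.06  ]]
[300 196   9   9  66] [303.85 200.14] [[ 0.5394 -0.177   0.06  ]]
[285 226   9   9  63] [289.52 230.13] [[ 0.4468 -0.1334  0.06  ]]
```

View pics/top0z.png

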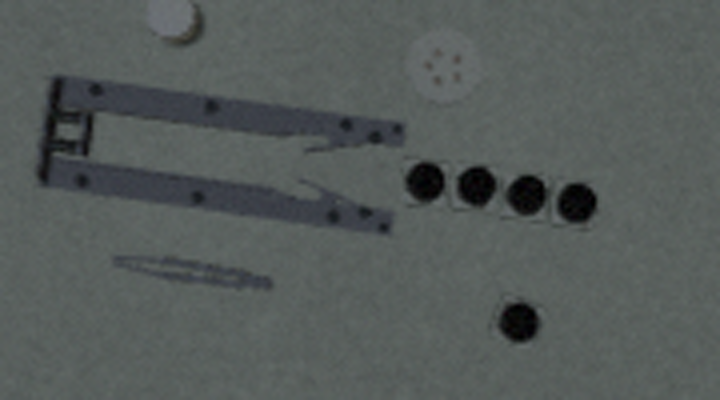

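View pics/side0z.png

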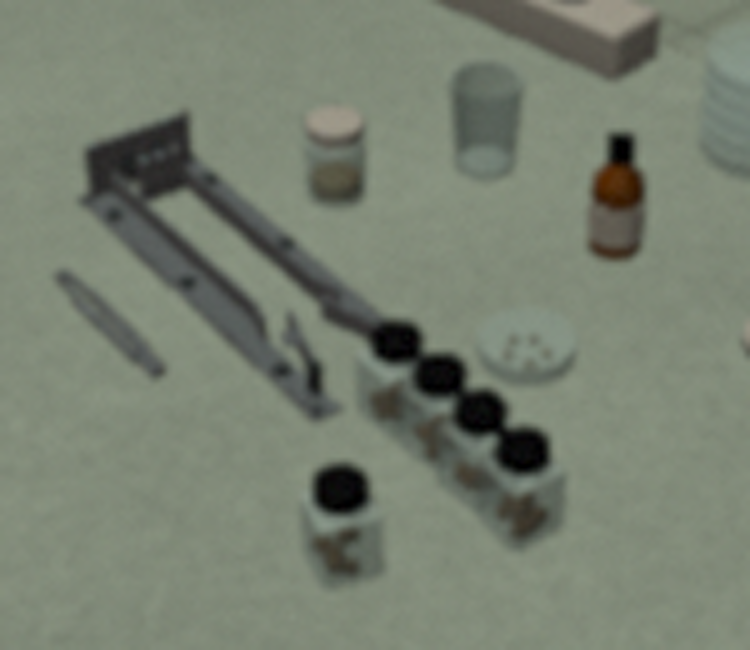

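```bash
python3 - <<'E'
from h import *
s=ctrl.get_state(); c=camera_info("wrist")
R=Ro.from_rotvec(s["tool_rot"]).as_matrix(); print(R.round(3))
o=-c["R"].T@c["t"]; print("cam in tool",(R.T@(o-s["position"])).round(4)); print((c["R"]@R).round(3))
t=camera_info("top")
for n,uv,z in [("footA mouth",[(261,180),(259,209)],.002),("rear ",[(174,169),(170,196)],.002),("petri",[(271,166)],.015)]:
    print(n,plane(t,uv,z).round(4))
E
```

```text
[[-0.936  0.351 -0.   ]
 [ 0.351  0.936 -0.001]
 [-0.    -0.001 -1.   ]]
cam in tool [ 0.082   0.0005 -0.1627]
[[ 0.001  1.     0.001]
 [-0.954  0.001 -0.301]
 [-0.301 -0.     0.954]]
footA mouth [[ 0.6055 -0.0437  0.002 ]
 [ 0.5121 -0.0382  0.002 ]]
rear  [[0.6388 0.2388 0.002 ]
 [0.551  0.2499 0.002 ]]
petri [[ 0.6497 -0.0753  0.015 ]]
```

Request:
carry_out(
  commands=[
    {"tx": -0.363, "ty": -0.193, "rz": 0.67},
    {"tx": -0.363, "ty": -0.193, "rz": 0.67},
    {"tx": -0.363, "ty": -0.193, "rz": 0.67},
    {"tx": -0.363, "ty": -0.193, "rz": 0.67},
    {"tx": -0.363, "ty": -0.193, "rz": 0.67},
    {"tx": -0.363, "ty": -0.193, "rz": 0.67},
    {"tx": -0.363, "ty": -0.193, "rz": 0.67},
    {"tx": -0.363, "ty": -0.193, "rz": 0.67},
  ],
)

```text
invalid input
```

```bash
cat >> h.py <<'E'
def delta(pos,yaw,s=None):
    """tool-frame shift and turn from measured pose to pos with tool x at heading yaw (rad), pointing down"""
    s=s or ctrl.get_state(); R=Ro.from_rotvec(s["tool_rot"]).as_matrix()
    x=np.array([np.cos(yaw),np.sin(yaw),0]); z=np.array([0,0,-1.]); G=np.c_[x,np.cross(z,x),z]
    d=R.T@(np.array(pos)-s["position"]); r=Ro.from_matrix(R.T@G).as_rotvec()
    print("t",s["time"].round(2) if hasattr(s["time"],'round') else s["time"],"pos",s["position"].round(4),"heading deg",np.degrees(np.arctan2(R[1,0],R[0,0])).round(2),"F",s["ft_force"].round(2),"grip",s["grip_width"])
    print("shift",d.round(4),"turn",r.round(4))
E
python3 -c "
from h import *
delta([.5,-.17,.22],np.radians(82.7))"
```

```text
t 0.15 pos [0.2282 0.6082 0.2217] heading deg 159.44 F [ 0.03  0.43 -0.04] grip 1.0015221216380792
shift [-0.5278 -0.6332  0.0027] turn [-1.1000e-03  1.1000e-03  1.3394e+00]
```

Request:
carry_out(
  commands=[
    {"tx": -0.363, "ty": -0.193, "tz": 0, "rx": 0, "ry": 0, "rz": 0.67, "jaw": 1},
    {"tx": -0.363, "ty": -0.193, "tz": 0, "rx": 0, "ry": 0, "rz": 0.67, "jaw": 1},
    {"tx": -0.363, "ty": -0.193, "tz": 0, "rx": 0, "ry": 0, "rz": 0.67, "jaw": 1},
    {"tx": -0.363, "ty": -0.193, "tz": 0, "rx": 0, "ry": 0, "rz": 0.67, "jaw": 1},
    {"tx": -0.363, "ty": -0.193, "tz": 0, "rx": 0, "ry": 0, "rz": 0.67, "jaw": 1},
    {"tx": -0.363, "ty": -0.193, "tz": 0, "rx": 0, "ry": 0, "rz": 0.67, "jaw": 1},
    {"tx": -0.363, "ty": -0.193, "tz": 0, "rx": 0, "ry": 0, "rz": 0.67, "jaw": 1},
  ],
)

```text
time: 1.02
position: [0.5027, 0.2965, 0.2225]
tool_rot: [1.551, 2.73, -0.001]
ft_force: [-0.3, 0.4, -0.1]
grip_width: 1.0
```

```bash
python3 -c "
from h import *
delta([.5,-.17,.22],np.radians(82.7))"
```

```text
t 1.025 pos [0.5027 0.2965 0.2225] heading deg 120.79 F [-0.33  0.43 -0.14] grip 0.9997746891660887
shift [-0.3994 -0.2411  0.003 ] turn [5.000e-04 1.300e-03 6.648e-01]
```

Request:
carry_out(
  commands=[
    {"tx": -0.4, "ty": -0.241, "tz": 0, "rx": 0, "ry": 0, "rz": 0.665, "jaw": 1},
    {"tx": -0.4, "ty": -0.241, "tz": 0, "rx": 0, "ry": 0, "rz": 0.665, "jaw": 1},
    {"tx": -0.4, "ty": -0.241, "tz": 0, "rx": 0, "ry": 0, "rz": 0.665, "jaw": 1},
    {"tx": -0.4, "ty": -0.241, "tz": 0, "rx": 0, "ry": 0, "rz": 0.665, "jaw": 1},
    {"tx": -0.4, "ty": -0.241, "tz": 0, "rx": 0, "ry": 0, "rz": 0.665, "jaw": 1},
    {"tx": -0.4, "ty": -0.241, "tz": 0, "rx": 0, "ry": 0, "rz": 0.665, "jaw": 1},
    {"tx": -0.4, "ty": -0.241, "tz": 0, "rx": 0, "ry": 0, "rz": 0.665, "jaw": 1},
    {"tx": -0.4, "ty": -0.241, "tz": 0, "rx": 0, "ry": 0, "rz": 0.665, "jaw": 1},
    {"tx": -0.4, "ty": -0.241, "tz": 0, "rx": 0, "ry": 0, "rz": 0.665, "jaw": 1},
  ],
)

```text
time: 2.15
position: [0.4994, -0.1696, 0.2225]
tool_rot: [2.359, 2.074, -0.001]
ft_force: [0.6, 0.0, 0.3]
grip_width: 1.004
```

```bash
python3 - <<'E'
from h import *
c=camera_info("wrist"); im=get_image("wrist"); np.savez("w1.npz",im=im,**{k:np.array(v) for k,v in c.items()})
big(im,(0,0,512,384),1.55,"w1.png")
g=im.max(2); m=((g<40)*255).astype(np.uint8)
n,l,st,ce=cv2.connectedComponentsWithStats(m)
for i in range(1,n):
    if 150<st[i,4]<4000: print(st[i],ce[i].round(2),plane(c,ce[i],.06).round(4))
delta([.5,-.17,.22],np.radians(82.7))
E
```

```text
[283  51  29  32 714] [297.45  66.92] [[ 0.5546 -0.0595  0.06  ]]
[284  92  28  29 627] [297.85 106.16] [[ 0.5516 -0.0983  0.06  ]]
[282 129  27  28 577] [295.07 142.87] [[ 0.545  -0.1369  0.06  ]]
[195 136  27  27 570] [208.33 149.28] [[ 0.4481 -0.1317  0.06  ]]
[281 164  26  26 534] [293.21 176.37] [[ 0.5394 -0.1749  0.06  ]]
t 2.2 pos [ 0.4999 -0.1671  0.2224] heading deg 82.82 F [-0.96 -0.29 -0.44] grip 0.9963560328821526
shift [-0.0029  0.0004  0.0024] turn [-0.0005 -0.0004  0.0021]
```

View pics/w1.png

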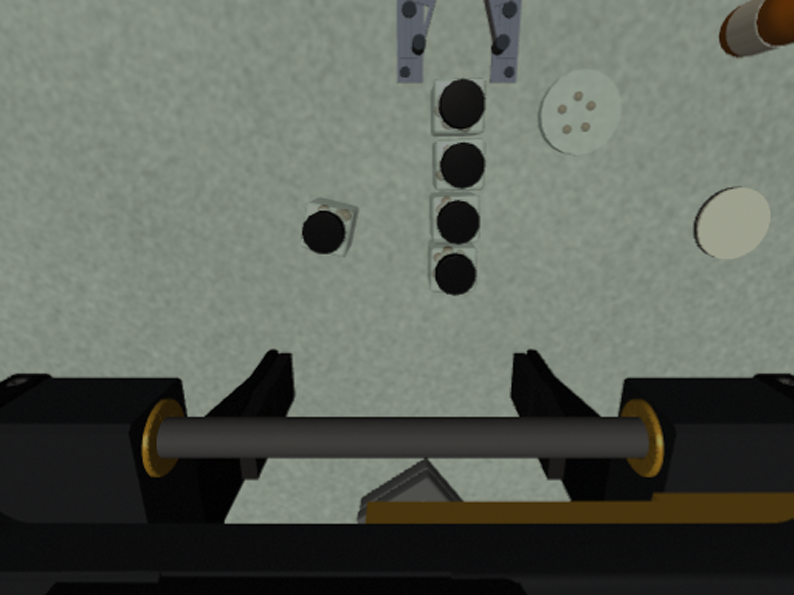

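```bash
python3 - <<'E'
from h import *
d=np.load("w1.npz"); im=d["im"]
big(im,(185,115,245,175),10,"j5.png"); big(im,(250,0,345,60),8,"mouth.png")
t=cv2.imread("pics/top0.png")[:,:,::-1]; big(t,(165,160,270,215),7.5,"rk.png")
E
```

```text
(no output)
```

View pics/j5.png

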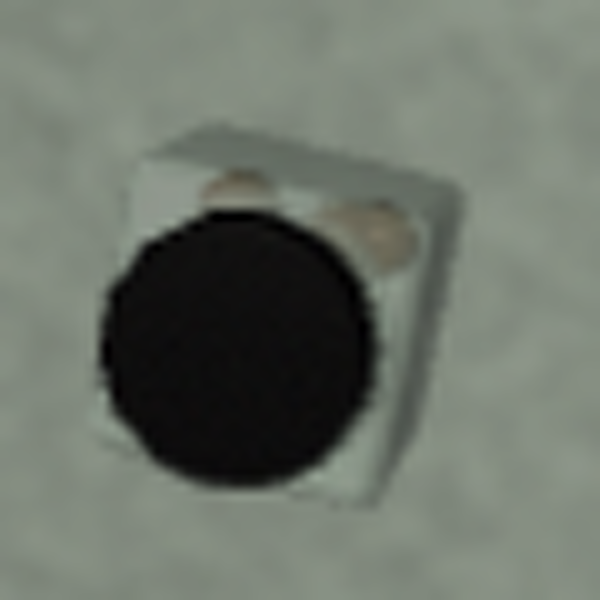

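View pics/mouth.png

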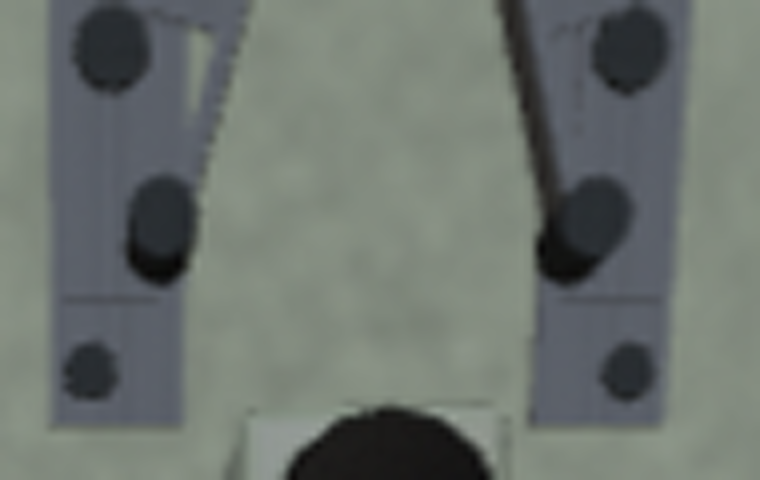

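View pics/rk.png

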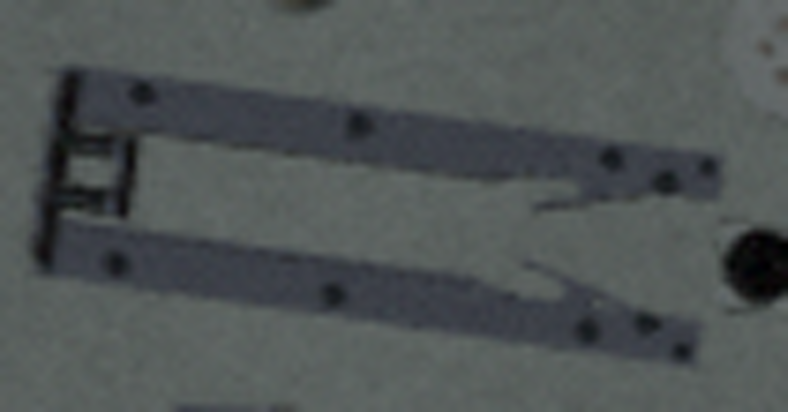

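```bash
python3 - <<'E'
from h import *
c=dict(np.load("w1.npz")); T=camera_info("top")
f=lambda p,s,o:(np.array(p,float)+.5)/s-.5+np.array(o)
P=plane(c,f([(138,158),(430,208),(370,505),(95,440)],10,(185,115)),.044)[:,:2]; print("j5 top",P.round(4).tolist(),P.mean(0).round(4))
e=P[[1,2,3,0]]-P; print(np.linalg.norm(e,axis=1).round(4),np.degrees(np.arctan2(e[:,1],e[:,0])).round(1))
B=plane(c,f([(210,125),(462,190)],10,(185,115)),0)[:,:2];e=B[1]-B[0];print("base",B.round(4).tolist(),np.linalg.norm(e),np.degrees(np.arctan2(e[1],e[0])))
W=plane(c,f([(50,428),(665,428),(52,2),(690,2)],8,(250,0)),.002)[:,:2]; print("mouth",W.round(4).tolist(),np.linalg.norm(W[0]-W[1]))
for a,b in((0,2),(1,3)): e=W[b]-W[a]; print(np.degrees(np.arctan2(e[1],e[0])))
M=(W[0]+W[1])/2; print("mid",M)
Q=plane(T,f([(120,75),(722,155),(100,278),(697,365)],7.5,(165,160)),.002)[:,:2]; print(Q.round(4).tolist())
for a,b in((1,0),(3,2)): e=Q[b]-Q[a]; print(np.degrees(np.arctan2(e[1],e[0])))
print("topmid",(Q[1]+Q[3])/2,np.linalg.norm(Q[1]-Q[3]))
L=np.array([[.5546,-.0595],[.5516,-.0983],[.545,-.1369],[.5394,-.1749]])
for h in (83.0,83.3,82.7):
    u=np.array([np.cos(np.radians(h)),np.sin(np.radians(h))]);v=np.array([-u[1],u[0]])
    print(h,"rel mouth x=-75:",[((l-M)@u-.075).round(4) for l in L],[((l-M)@v).round(4) for l in L])
    print(" top",[((l-(Q[1]+Q[3])/2)@v).round(4) for l in [[.5543,-.0606],[.5514,-.0996],[.5453,-.138],[.5394,-.177]]])
E
```

```text
j5 top [[0.4375, -0.1109], [0.4699, -0.1208], [0.4572, -0.1545], [0.4262, -0.1426]] [ 0.4477 -0.1322]
[0.0339 0.036  0.0333 0.0336] [ -17.  -110.7  159.    70.4]
base [[0.438, -0.111], [0.4691, -0.1234]] 0.033477053847108515 -21.70337954199452
mouth [[0.5141, -0.0329], [0.6056, -0.0446], [0.5216, 0.0222], [0.6121, 0.0106]] 0.0922878745242716
82.18764097812418
83.28810931552218
mid [ 0.55985995 -0.03873206]
[[0.6371, 0.2174], [0.6048, -0.0432], [0.5492, 0.2241], [0.5145, -0.0334]]
82.92848643845231
82.32633529207142
topmid [ 0.55962992 -0.0382759 ] 0.09082863758013926
83.0 rel mouth x=-75: [np.float64(-0.0963), np.float64(-0.1351), np.float64(-0.1742), np.float64(-0.2126)] [np.float64(0.0027), np.float64(0.0009), np.float64(0.0028), np.float64(0.0037)]
 top [np.float64(0.0026), np.float64(0.0007), np.float64(0.0021), np.float64(0.0032)]
83.3 rel mouth x=-75: [np.float64(-0.0962), np.float64(-0.1351), np.float64(-0.1742), np.float64(-0.2126)] [np.float64(0.0028), np.float64(0.0013), np.float64(0.0033), np.float64(0.0044)]
 top [np.float64(0.0027), np.float64(0.001), np.float64(0.0026), np.float64(0.0039)]
82.7 rel mouth x=-75: [np.float64(-0.0963), np.float64(-0.1351), np.float64(-0.1743), np.float64(-0.2127)] [np.float64(0.0026), np.float64(0.0006), np.float64(0.0023), np.float64(0.003)]
 top [np.float64(0.0025), np.float64(0.0004), np.float64(0.0015), np.float64(0.0024)]
```

Top and wrist views agree within about 2 mm. The rack heading is 82.7°, and jar5 is at (0.448, -0.132), turned to about 70°. Next I go over jar5.

```bash
python3 -c "
from h import *
delta([.4479,-.132,.1],np.radians(70))"
```

```text
t 2.2 pos [ 0.4999 -0.1671  0.2224] heading deg 82.82 F [-0.96 -0.29 -0.44] grip 0.9963560328821526
shift [ 0.0283 -0.0559  0.1224] turn [-0.0005 -0.0003  0.2238]
```

Request:
carry_out(
  commands=[
    {"tx": 0.029, "ty": -0.056, "tz": 0.06, "rx": 0, "ry": 0, "rz": 0.224, "jaw": 0.75},
    {"tx": 0.029, "ty": -0.056, "tz": 0.122, "rx": 0, "ry": 0, "rz": 0.224, "jaw": 0.75},
    {"tx": 0.029, "ty": -0.056, "tz": 0.122, "rx": 0, "ry": 0, "rz": 0.224, "jaw": 0.75},
    {"tx": 0.029, "ty": -0.056, "tz": 0.122, "rx": 0, "ry": 0, "rz": 0.224, "jaw": 0.75},
    {"tx": 0.029, "ty": -0.056, "tz": 0.122, "rx": 0, "ry": 0, "rz": 0.224, "jaw": 0.75},
  ],
)

```text
time: 2.82
position: [0.4496, -0.1302, 0.1017]
tool_rot: [2.569, 1.806, 0.003]
ft_force: [-0.5, -0.1, 0.4]
grip_width: 0.753
```

```bash
python3 - <<'E'
from h import *
delta([.4479,-.132,.027],np.radians(70))
c=camera_info("wrist"); im=get_image("wrist")
big(im,(0,0,512,384),1.55,"w2.png")
g=im.max(2); m=((g<40)*255).astype(np.uint8)
n,l,st,ce=cv2.connectedComponentsWithStats(m)
for i in range(1,n):
    if 150<st[i,4]<6000: print(st[i],ce[i].round(2),plane(c,ce[i],.06).round(4))
print(proj(c,[.4479,-.132,.06]))
E
```

```text
t 2.825 pos [ 0.4496 -0.1302  0.1017] heading deg 70.21 F [-0.51 -0.1   0.45] grip 0.7525513068733483
shift [-0.0023 -0.0011  0.0747] turn [ 0.0019 -0.0007  0.0037]
[ 346   46   50   49 1912] [370.6   70.22] [[ 0.5537 -0.0588  0.06  ]]
[ 356  107   47   44 1644] [379.11 128.36] [[ 0.5507 -0.0972  0.06  ]]
[ 360  162   45   41 1434] [381.95 181.94] [[ 0.5441 -0.1355  0.06  ]]
[ 237  197   38   41 1232] [255.64 217.23] [[ 0.448  -0.1304  0.06  ]]
[ 141  226  237   46 3127] [259.06 255.13] [[ 0.4395 -0.1617  0.06  ]]
[[256.24721512 219.09100465]]
```

View pics/w2.png

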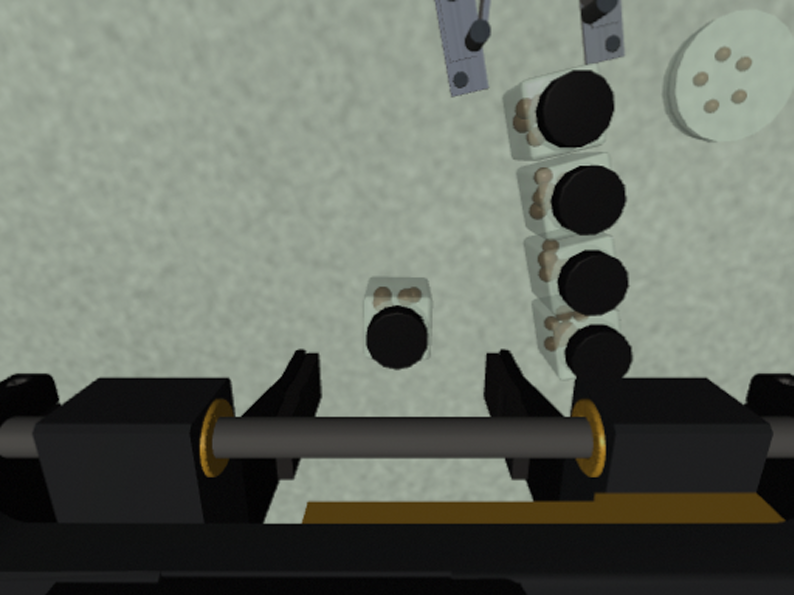

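The lid is at (255,217) px, centred between the fingers with its faces square to the tool. Going down to grip.

Request:
carry_out(
  commands=[
    {"tx": -0.0015, "ty": -0.001, "tz": 0.04, "rx": 0, "ry": 0, "rz": 0, "jaw": 0.75},
    {"tx": -0.0015, "ty": -0.001, "tz": 0.0745, "rx": 0, "ry": 0, "rz": 0, "jaw": 0.75},
    {"tx": -0.0015, "ty": -0.001, "tz": 0.0745, "rx": 0, "ry": 0, "rz": 0, "jaw": 0.75},
    {"tx": -0.0015, "ty": -0.001, "tz": 0.0745, "rx": 0, "ry": 0, "rz": 0, "jaw": 0.75},
  ],
)

```text
time: 3.38
position: [0.4484, -0.1323, 0.0277]
tool_rot: [2.57, 1.804, 0.003]
ft_force: [-0.2, -0.2, 0.1]
grip_width: 0.75
```

```bash
python3 -c "
from h import *
delta([.448,-.1312,.027],np.radians(70))"
```

```text
t 3.375 pos [ 0.4484 -0.1323  0.0277] heading deg 70.12 F [-0.22 -0.22  0.06] grip 0.750278784026279
shift [ 0.0009 -0.0007  0.0007] turn [ 0.0025 -0.0006  0.002 ]
```

Request:
carry_out(
  commands=[
    {"tx": 0.001, "ty": 0, "tz": 0.001, "rx": 0, "ry": 0, "rz": 0, "jaw": 0.75},
    {"tx": 0.001, "ty": 0, "tz": 0.001, "rx": 0, "ry": 0, "rz": 0, "jaw": 0.35},
    {"tx": 0.001, "ty": 0, "tz": 0.001, "rx": 0, "ry": 0, "rz": 0, "jaw": 0.35},
    {"tx": 0.001, "ty": 0, "tz": 0.001, "rx": 0, "ry": 0, "rz": 0, "jaw": 0.3},
    {"tx": 0.001, "ty": 0, "tz": 0.001, "rx": 0, "ry": 0, "rz": 0, "jaw": 0.3},
    {"tx": 0.001, "ty": 0, "tz": 0.001, "rx": 0, "ry": 0, "rz": 0, "jaw": 0.3},
    {"tx": 0.001, "ty": 0, "tz": 0.001, "rx": 0, "ry": 0, "rz": 0, "jaw": 0.3},
  ],
  grip_force=30,
)

```text
time: 4.25
position: [0.4471, -0.131, 0.0251]
tool_rot: [-2.571, -1.805, 0.0]
ft_force: [-1.0, 1.1, 2.0]
grip_width: 0.41
```

```bash
python3 -c "
from h import *
delta([.4470,-.2270,.05],np.radians(82.7)); delta([.5357,-.2155,.05],np.radians(82.7))"
```

```text
t 4.25 pos [ 0.4471 -0.131   0.0251] heading deg 70.12 F [-0.96  1.05  2.04] grip 0.4097833558723824
shift [-0.0903  0.0325 -0.0249] turn [-1.000e-04 -1.000e-04 -2.196e-01]
t 4.25 pos [ 0.4471 -0.131   0.0251] heading deg 70.12 F [-0.96  1.05  2.04] grip 0.4097833558723824
shift [-0.0493  0.112  -0.0249] turn [-1.000e-04 -1.000e-04 -2.196e-01]
```

Request:
carry_out(
  commands=[
    {"tx": 0, "ty": 0, "tz": -0.025, "rx": 0, "ry": 0, "rz": 0, "jaw": 0.3},
    {"tx": -0.06, "ty": 0.02, "tz": -0.025, "rx": 0, "ry": 0, "rz": -0.1, "jaw": 0.3},
    {"tx": -0.09, "ty": 0.0325, "tz": -0.025, "rx": 0, "ry": 0, "rz": -0.22, "jaw": 0.3},
    {"tx": -0.07, "ty": 0.072, "tz": -0.025, "rx": 0, "ry": 0, "rz": -0.22, "jaw": 0.3},
    {"tx": -0.0493, "ty": 0.112, "tz": -0.025, "rx": 0, "ry": 0, "rz": -0.22, "jaw": 0.3},
    {"tx": -0.0493, "ty": 0.112, "tz": -0.025, "rx": 0, "ry": 0, "rz": -0.22, "jaw": 0.3},
    {"tx": -0.0493, "ty": 0.112, "tz": -0.025, "rx": 0, "ry": 0, "rz": -0.22, "jaw": 0.3},
    {"tx": -0.0493, "ty": 0.112, "tz": -0.025, "rx": 0, "ry": 0, "rz": -0.22, "jaw": 0.3},
  ],
)

```text
time: 5.25
position: [0.5344, -0.2159, 0.0499]
tool_rot: [-2.359, -2.074, 0.0]
ft_force: [-0.3, 0.2, -1.7]
grip_width: 0.411
```

```bash
python3 - <<'E'
from h import *
delta([.5357,-.2155,.027],np.radians(82.7))
c=camera_info("wrist"); im=get_image("wrist")
big(im,(0,0,512,384),1.55,"w3.png")
g=im.max(2); m=((g<40)*255).astype(np.uint8)
n,l,st,ce=cv2.connectedComponentsWithStats(m)
for i in range(1,n):
    if 150<st[i,4]<6000: print(st[i],ce[i].round(2),plane(c,ce[i],.06).round(4))
E
```

```text
t 5.25 pos [ 0.5344 -0.2159  0.0499] heading deg 82.65 F [-0.32  0.24 -1.7 ] grip 0.4110268178103834
shift [0.0005 0.0012 0.0229] turn [-0.0008 -0.0003 -0.0009]
[ 231    0   63   60 2272] [265.73  32.52] [[ 0.5531 -0.1036  0.06  ]]
[ 230   78   58   62 2824] [258.76 108.55] [[ 0.5455 -0.1373  0.06  ]]
[ 231  154   54   56 2370] [257.55 181.54] [[ 0.54  -0.175  0.06 ]]
[ 189  226  141   45 3490] [259.05 254.8 ] [[ 0.5351 -0.2195  0.06  ]]
```

View pics/w3.png

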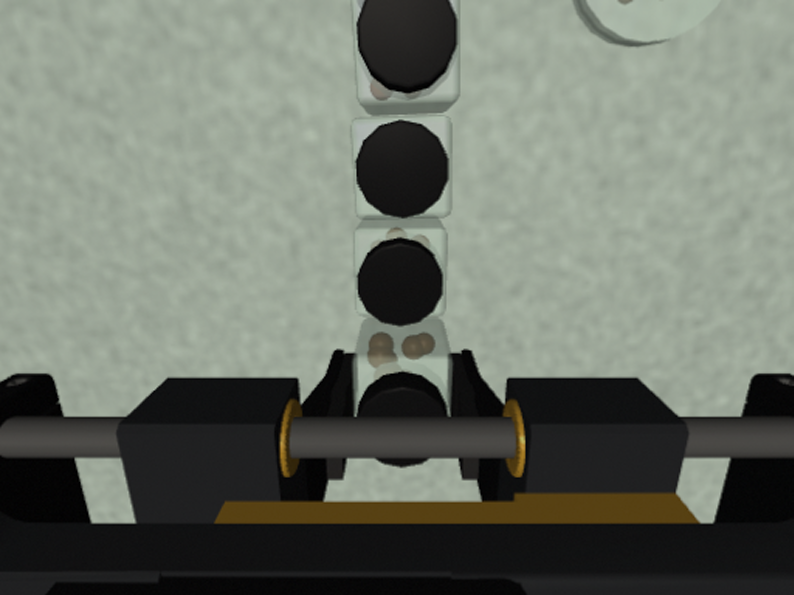

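Jar5, held at about (259,262) px, is aligned with the row's lids at columns 258–266. I set it down, open slightly and grip again a little higher to clear the catches.

Request:
carry_out(
  commands=[
    {"tx": 0, "ty": 0.001, "tz": 0.015, "rx": 0, "ry": 0, "rz": 0, "jaw": 0.3},
    {"tx": 0, "ty": 0.001, "tz": 0.0225, "rx": 0, "ry": 0, "rz": 0, "jaw": 0.3},
    {"tx": 0, "ty": 0.001, "tz": 0.0245, "rx": 0, "ry": 0, "rz": 0, "jaw": 0.3},
    {"tx": 0, "ty": 0.001, "tz": 0.0245, "rx": 0, "ry": 0, "rz": 0, "jaw": 0.3},
    {"tx": 0, "ty": 0.001, "tz": 0.0245, "rx": 0, "ry": 0, "rz": 0, "jaw": 0.3},
  ],
)

```text
time: 5.92
position: [0.5367, -0.2157, 0.0254]
tool_rot: [2.358, 2.076, 0.0]
ft_force: [-0.8, 0.1, -1.6]
grip_width: 0.41
```

```bash
python3 -c "
from h import *
delta([.5357,-.2155,.0275],np.radians(82.7))"
```

```text
t 5.925 pos [ 0.5367 -0.2157  0.0254] heading deg 82.72 F [-0.82  0.09 -1.6 ] grip 0.40989307965862704
shift [ 0.     -0.0011 -0.0021] turn [0.0002 0.0001 0.0004]
```

Request:
carry_out(
  commands=[
    {"tx": 0, "ty": 0, "tz": 0.0005, "rx": 0, "ry": 0, "rz": 0, "jaw": 0.41},
    {"tx": 0, "ty": 0, "tz": 0.0005, "rx": 0, "ry": 0, "rz": 0, "jaw": 0.5},
    {"tx": 0, "ty": 0, "tz": 0.0005, "rx": 0, "ry": 0, "rz": 0, "jaw": 0.5},
    {"tx": 0, "ty": 0, "tz": -0.0025, "rx": 0, "ry": 0, "rz": 0, "jaw": 0.5},
    {"tx": 0, "ty": 0, "tz": -0.0025, "rx": 0, "ry": 0, "rz": 0, "jaw": 0.5},
    {"tx": 0, "ty": 0, "tz": -0.0025, "rx": 0, "ry": 0, "rz": 0, "jaw": 0.5},
  ],
)

```text
time: 6.68
position: [0.5368, -0.2156, 0.0281]
tool_rot: [2.358, 2.076, 0.0]
ft_force: [0.4, -0.7, -0.8]
grip_width: 0.5
```

```bash
python3 - <<'E'
from h import *
delta([.5357,-.2155,.0275],np.radians(82.7))
for n in ("top","side","wrist"):
    im=get_image(n)
    if n=="top": big(im,(160,150,340,250),4,"top4.png"); c=camera_info(n)
    elif n=="side": big(im,(170,130,320,260),5,"side4.png")
    else: big(im,(0,0,512,384),1.55,"w4.png")
E
```

```text
t 6.675 pos [ 0.5368 -0.2156  0.0281] heading deg 82.73 F [ 0.37 -0.73 -0.85] grip 0.5000673772373246
shift [-0.0001 -0.0011  0.0006] turn [ 0.0003 -0.0001  0.0005]
```

View pics/side4.png

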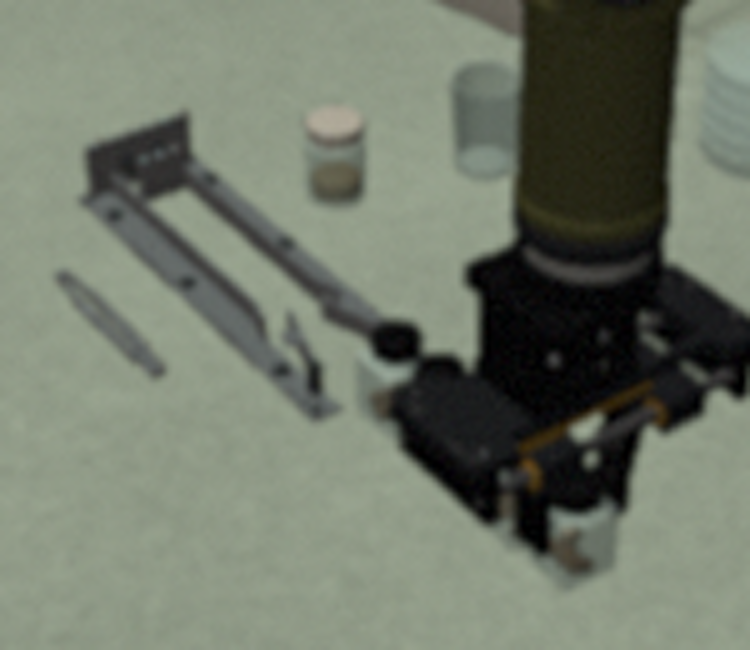

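View pics/top4.png

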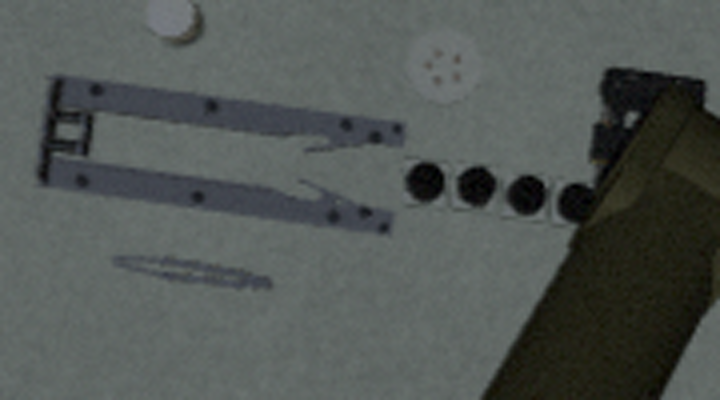

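View pics/w4.png

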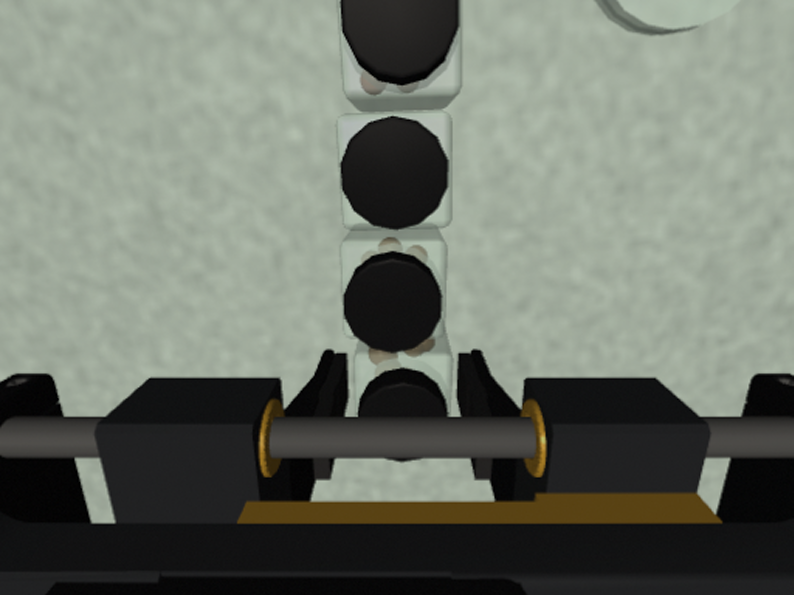

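Jar5 is down at the tail but about 2.5 mm to the right of the row (lid column 403 against 394 in the enlarged picture). I regrip, shift 1 mm to centre it between the row line and the lane centre, and close the gaps slowly.

Request:
carry_out(
  commands=[
    {"tx": 0, "ty": 0, "tz": 0, "rx": 0, "ry": 0, "rz": 0, "jaw": 0.3},
    {"tx": 0, "ty": 0, "tz": 0, "rx": 0, "ry": 0, "rz": 0, "jaw": 0.3},
    {"tx": 0, "ty": 0, "tz": 0, "rx": 0, "ry": 0, "rz": 0, "jaw": 0.3},
    {"tx": 0, "ty": 0, "tz": 0, "rx": 0, "ry": 0, "rz": 0, "jaw": 0.3},
    {"tx": 0, "ty": -0.001, "tz": 0, "rx": 0, "ry": 0, "rz": 0, "jaw": 0.3},
    {"tx": 0.0015, "ty": -0.001, "tz": 0, "rx": 0, "ry": 0, "rz": 0, "jaw": 0.3},
    {"tx": 0.003, "ty": -0.001, "tz": 0, "rx": 0, "ry": 0, "rz": 0, "jaw": 0.3},
    {"tx": 0.0045, "ty": -0.001, "tz": 0, "rx": 0, "ry": 0, "rz": 0, "jaw": 0.3},
    {"tx": 0.006, "ty": -0.001, "tz": 0, "rx": 0, "ry": 0, "rz": 0, "jaw": 0.3},
    {"tx": 0.0075, "ty": -0.001, "tz": 0, "rx": 0, "ry": 0, "rz": 0, "jaw": 0.3},
    {"tx": 0.009, "ty": -0.001, "tz": 0, "rx": 0, "ry": 0, "rz": 0, "jaw": 0.3},
    {"tx": 0.0105, "ty": -0.001, "tz": 0, "rx": 0, "ry": 0, "rz": 0, "jaw": 0.3},
  ],
  grip_force=40,
)

```text
time: 8.32
position: [0.537, -0.2051, 0.028]
tool_rot: [2.358, 2.076, -0.0]
ft_force: [-0.9, -1.5, -1.0]
grip_width: 0.413
```

Request:
carry_out(
  commands=[
    {"tx": 0.002, "ty": 0, "tz": 0, "rx": 0, "ry": 0, "rz": 0, "jaw": 0.3},
    {"tx": 0.004, "ty": 0, "tz": 0, "rx": 0, "ry": 0, "rz": 0, "jaw": 0.3},
    {"tx": 0.006, "ty": 0, "tz": 0, "rx": 0, "ry": 0, "rz": 0, "jaw": 0.3},
    {"tx": 0.008, "ty": 0, "tz": 0, "rx": 0, "ry": 0, "rz": 0, "jaw": 0.3},
    {"tx": 0.011, "ty": 0, "tz": 0, "rx": 0, "ry": 0, "rz": 0, "jaw": 0.3},
    {"tx": 0.014, "ty": 0, "tz": 0, "rx": 0, "ry": 0, "rz": 0, "jaw": 0.3},
    {"tx": 0.017, "ty": 0, "tz": 0, "rx": 0, "ry": 0, "rz": 0, "jaw": 0.3},
    {"tx": 0.02, "ty": 0, "tz": 0, "rx": 0, "ry": 0, "rz": 0, "jaw": 0.3},
    {"tx": 0.023, "ty": 0, "tz": 0, "rx": 0, "ry": 0, "rz": 0, "jaw": 0.3},
    {"tx": 0.026, "ty": 0, "tz": 0, "rx": 0, "ry": 0, "rz": 0, "jaw": 0.3},
    {"tx": 0.029, "ty": 0, "tz": 0, "rx": 0, "ry": 0, "rz": 0, "jaw": 0.3},
    {"tx": 0.032, "ty": 0, "tz": 0, "rx": 0, "ry": 0, "rz": 0, "jaw": 0.3},
  ],
)

```text
time: 9.82
position: [0.5411, -0.1731, 0.028]
tool_rot: [-2.358, -2.076, -0.0]
ft_force: [-0.6, -1.6, -1.2]
grip_width: 0.413
```

```bash
cat >> h.py <<'E'
M=np.array([.55986,-.03873]); U=np.array([np.cos(np.radians(82.7)),np.sin(np.radians(82.7))]); V=np.array([-U[1],U[0]])
def rk(p): p=np.array(p)[:2]-M; return (p@U-.075).round(4),(p@V).round(4)
E
python3 - <<'E'
from h import *
delta([.5357,-.2155,.0275],np.radians(82.7))
s=ctrl.get_state(); print("rack xy",rk(s["position"]), "along F",s["ft_force"][:2]@U)
big(get_image("top"),(160,150,340,250),4,"top5.png")
big(get_image("wrist"),(0,0,512,384),1.55,"w5.png")
E
```

```text
t 9.825 pos [ 0.5411 -0.1731  0.028 ] heading deg 82.73 F [-0.61 -1.64 -1.22] grip 0.412961133469666
shift [-0.0428 -0.      0.0005] turn [ 0.     -0.0001  0.0004]
rack xy (np.float64(-0.2106), np.float64(0.0015)) along F -1.708932671864008
```

View pics/top5.png

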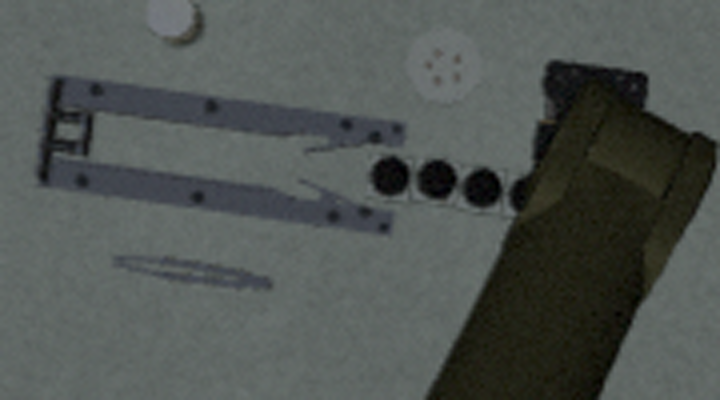

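View pics/w5.png

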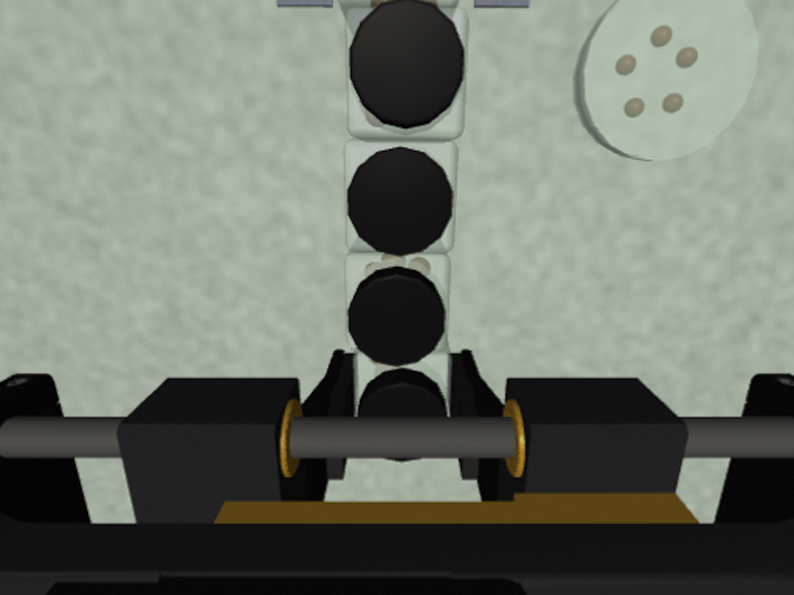

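The top view shows a closed straight row with jar1 between the feet. The wrist view shows the feet symmetric about column 260 of 512, in line with the tool. I keep pushing.

Request:
carry_out(
  commands=[
    {"tx": 0.004, "ty": 0, "tz": 0, "rx": 0, "ry": 0, "rz": 0, "jaw": 0.3},
    {"tx": 0.008, "ty": 0, "tz": 0, "rx": 0, "ry": 0, "rz": 0, "jaw": 0.3},
    {"tx": 0.012, "ty": 0, "tz": 0, "rx": 0, "ry": 0, "rz": 0, "jaw": 0.3},
    {"tx": 0.016, "ty": 0, "tz": 0, "rx": 0, "ry": 0, "rz": 0, "jaw": 0.3},
    {"tx": 0.02, "ty": 0, "tz": 0, "rx": 0, "ry": 0, "rz": 0, "jaw": 0.3},
    {"tx": 0.024, "ty": 0, "tz": 0, "rx": 0, "ry": 0, "rz": 0, "jaw": 0.3},
    {"tx": 0.028, "ty": 0, "tz": 0, "rx": 0, "ry": 0, "rz": 0, "jaw": 0.3},
    {"tx": 0.032, "ty": 0, "tz": 0, "rx": 0, "ry": 0, "rz": 0, "jaw": 0.3},
    {"tx": 0.036, "ty": 0, "tz": 0, "rx": 0, "ry": 0, "rz": 0, "jaw": 0.3},
    {"tx": 0.04, "ty": 0, "tz": 0, "rx": 0, "ry": 0, "rz": 0, "jaw": 0.3},
    {"tx": 0.044, "ty": 0, "tz": 0, "rx": 0, "ry": 0, "rz": 0, "jaw": 0.3},
    {"tx": 0.048, "ty": 0, "tz": 0, "rx": 0, "ry": 0, "rz": 0, "jaw": 0.3},
  ],
)

```text
time: 11.42
position: [0.5471, -0.1269, 0.0282]
tool_rot: [2.358, 2.074, -0.001]
ft_force: [0.7, -5.1, -1.0]
grip_width: 0.409
```

```bash
python3 - <<'E'
from h import *
s=ctrl.get_state(); print(s["position"],"rack xy",rk(s["position"]), "along F",s["ft_force"][:2]@U,s["ft_force"],s["torque"])
big(get_image("top"),(160,150,340,250),4,"top6.png")
big(get_image("wrist"),(0,0,512,384),1.55,"w6.png")
E
```

```text
[ 0.54708949 -0.12687845  0.02816272] rack xy (np.float64(-0.1641), np.float64(0.0015)) along F -5.005472543387299 [ 0.74620289 -5.14196703 -0.95186525] [-1.36754373  0.05189391 -0.07823121]
```

View pics/w6.png

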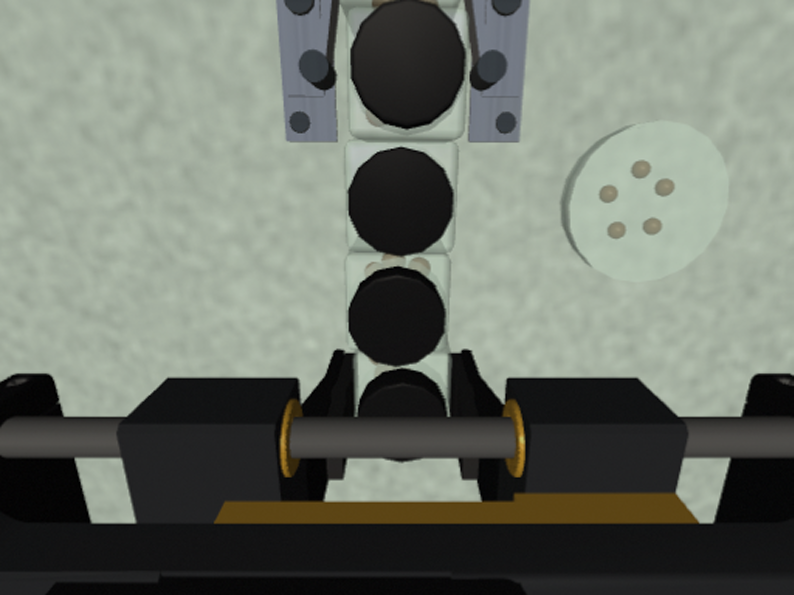

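Row still straight; jar1 is pressing the catches apart (5 N).

Request:
carry_out(
  commands=[
    {"tx": 0.003, "ty": 0, "tz": 0, "rx": 0, "ry": 0, "rz": 0, "jaw": 0.3},
    {"tx": 0.006, "ty": 0, "tz": 0, "rx": 0, "ry": 0, "rz": 0, "jaw": 0.3},
    {"tx": 0.009, "ty": 0, "tz": 0, "rx": 0, "ry": 0, "rz": 0, "jaw": 0.3},
    {"tx": 0.012, "ty": 0, "tz": 0, "rx": 0, "ry": 0, "rz": 0, "jaw": 0.3},
    {"tx": 0.015, "ty": 0, "tz": 0, "rx": 0, "ry": 0, "rz": 0, "jaw": 0.3},
    {"tx": 0.018, "ty": 0, "tz": 0, "rx": 0, "ry": 0, "rz": 0, "jaw": 0.3},
    {"tx": 0.021, "ty": 0, "tz": 0, "rx": 0, "ry": 0, "rz": 0, "jaw": 0.3},
    {"tx": 0.024, "ty": 0, "tz": 0, "rx": 0, "ry": 0, "rz": 0, "jaw": 0.3},
    {"tx": 0.027, "ty": 0, "tz": 0, "rx": 0, "ry": 0, "rz": 0, "jaw": 0.3},
    {"tx": 0.03, "ty": 0, "tz": 0, "rx": 0, "ry": 0, "rz": 0, "jaw": 0.3},
    {"tx": 0.033, "ty": 0, "tz": 0, "rx": 0, "ry": 0, "rz": 0, "jaw": 0.3},
    {"tx": 0.036, "ty": 0, "tz": 0, "rx": 0, "ry": 0, "rz": 0, "jaw": 0.3},
  ],
)

```text
time: 13.02
position: [0.5516, -0.0901, 0.0281]
tool_rot: [-2.358, -2.076, 0.001]
ft_force: [0.3, -5.8, 0.0]
grip_width: 0.41
```

```bash
python3 - <<'E'
from h import *
s=ctrl.get_state(); print(s["position"],"rack xy",rk(s["position"]), "along F",s["ft_force"][:2]@U,s["ft_force"],s["torque"])
big(get_image("wrist"),(0,0,512,384),1.55,"w7.png")
E
```

```text
[ 0.55156381 -0.09009504  0.02809332] rack xy (np.float64(-0.127), np.float64(0.0017)) along F -5.755098088750317 [ 0.2719809  -5.83696912  0.01457023] [-1.3318146   0.15806233 -0.03105404]
```

View pics/w7.png

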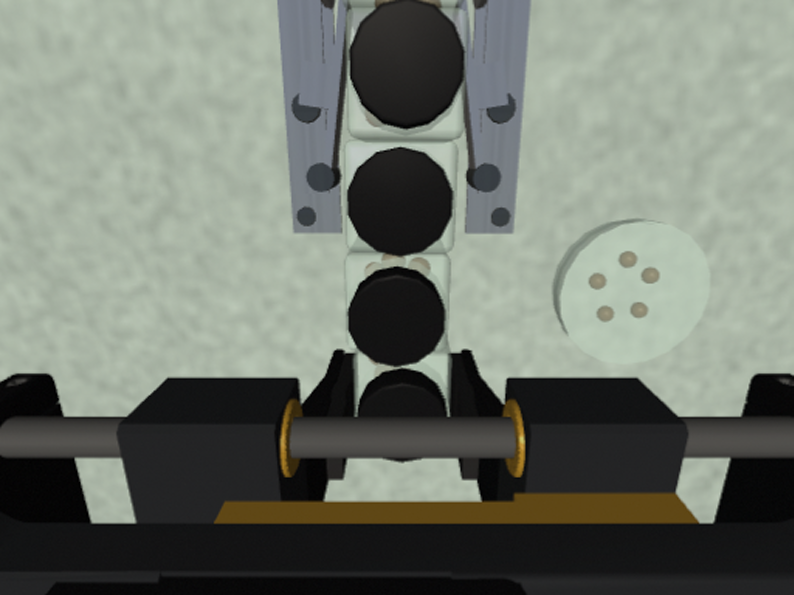

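Request:
carry_out(
  commands=[
    {"tx": 0.004, "ty": 0, "tz": 0, "rx": 0, "ry": 0, "rz": 0, "jaw": 0.3},
    {"tx": 0.008, "ty": 0, "tz": 0, "rx": 0, "ry": 0, "rz": 0, "jaw": 0.3},
    {"tx": 0.012, "ty": 0, "tz": 0, "rx": 0, "ry": 0, "rz": 0, "jaw": 0.3},
    {"tx": 0.016, "ty": 0, "tz": 0, "rx": 0, "ry": 0, "rz": 0, "jaw": 0.3},
    {"tx": 0.02, "ty": 0, "tz": 0, "rx": 0, "ry": 0, "rz": 0, "jaw": 0.3},
    {"tx": 0.024, "ty": 0, "tz": 0, "rx": 0, "ry": 0, "rz": 0, "jaw": 0.3},
    {"tx": 0.028, "ty": 0, "tz": 0, "rx": 0, "ry": 0, "rz": 0, "jaw": 0.3},
    {"tx": 0.032, "ty": 0, "tz": 0, "rx": 0, "ry": 0, "rz": 0, "jaw": 0.3},
    {"tx": 0.036, "ty": 0, "tz": 0, "rx": 0, "ry": 0, "rz": 0, "jaw": 0.3},
    {"tx": 0.04, "ty": 0, "tz": 0, "rx": 0, "ry": 0, "rz": 0, "jaw": 0.3},
    {"tx": 0.044, "ty": 0, "tz": 0, "rx": 0, "ry": 0, "rz": 0, "jaw": 0.3},
    {"tx": 0.048, "ty": 0, "tz": 0, "rx": 0, "ry": 0, "rz": 0, "jaw": 0.3},
  ],
)

```text
time: 14.58
position: [0.5576, -0.0425, 0.0281]
tool_rot: [-2.358, -2.076, 0.001]
ft_force: [-0.3, -5.5, 0.1]
grip_width: 0.412
```

```bash
python3 - <<'E'
from h import *
s=ctrl.get_state(); print(s["position"],"rack xy",rk(s["position"]), "along F",s["ft_force"][:2]@U,s["ft_force"],s["torque"])
big(get_image("wrist"),(0,0,512,384),1.55,"w8.png")
c=dict(np.load("w1.npz"))
f=lambda p,s,o:(np.array(p,float)+.5)/s-.5+np.array(o)
for z in(.021,.023): print([rk(p) for p in plane(c,f([(162,212),(597,212)],8,(250,0)),z)])
print("foot bolts",[rk(p) for p in plane(c,f([(112,48),(628,48)],8,(250,0)),.01)])
E
```

```text
[ 0.5576215  -0.04247005  0.02808394] rack xy (np.float64(-0.079), np.float64(0.0017)) along F -5.509995952442259 [-0.33828692 -5.51168695  0.06197857] [-1.32198023  0.13546089 -0.08046345]
[(np.float64(-0.0503), np.float64(0.0303)), (np.float64(-0.0503), np.float64(-0.0303))]
[(np.float64(-0.0507), np.float64(0.0303)), (np.float64(-0.0507), np.float64(-0.0299))]
foot bolts [(np.float64(-0.0273), np.float64(0.0372)), (np.float64(-0.0273), np.float64(-0.0355))]
```

View pics/w8.png

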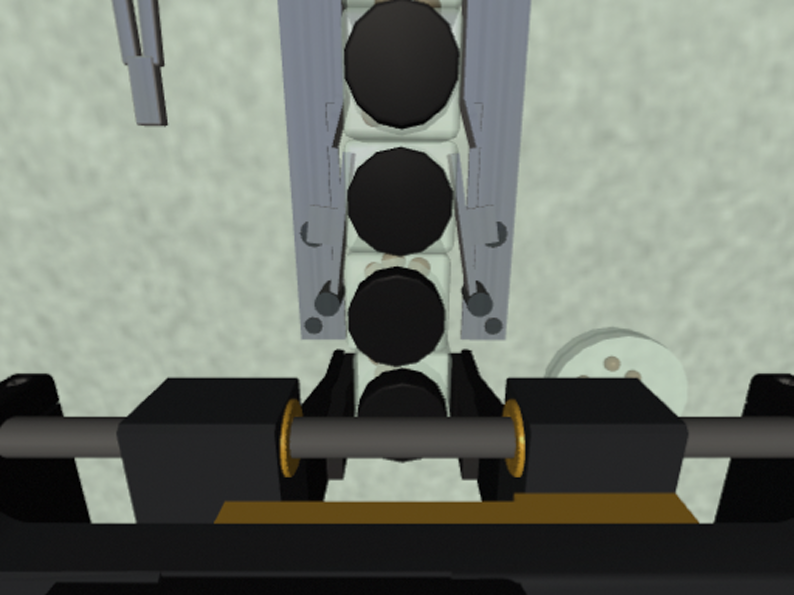

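Lane offset is about +4.5 mm (catch pivots at x ≈ -50.5), so I expect the spring plate near x5 ≈ 14 mm and the snap near 24 mm.

Request:
carry_out(
  commands=[
    {"tx": 0.004, "ty": 0, "tz": 0, "rx": 0, "ry": 0, "rz": 0, "jaw": 0.3},
    {"tx": 0.008, "ty": 0, "tz": 0, "rx": 0, "ry": 0, "rz": 0, "jaw": 0.3},
    {"tx": 0.012, "ty": 0, "tz": 0, "rx": 0, "ry": 0, "rz": 0, "jaw": 0.3},
    {"tx": 0.016, "ty": 0, "tz": 0, "rx": 0, "ry": 0, "rz": 0, "jaw": 0.3},
    {"tx": 0.02, "ty": 0, "tz": 0, "rx": 0, "ry": 0, "rz": 0, "jaw": 0.3},
    {"tx": 0.024, "ty": 0, "tz": 0, "rx": 0, "ry": 0, "rz": 0, "jaw": 0.3},
    {"tx": 0.028, "ty": 0, "tz": 0, "rx": 0, "ry": 0, "rz": 0, "jaw": 0.3},
    {"tx": 0.032, "ty": 0, "tz": 0, "rx": 0, "ry": 0, "rz": 0, "jaw": 0.3},
    {"tx": 0.036, "ty": 0, "tz": 0, "rx": 0, "ry": 0, "rz": 0, "jaw": 0.3},
    {"tx": 0.04, "ty": 0, "tz": 0, "rx": 0, "ry": 0, "rz": 0, "jaw": 0.3},
    {"tx": 0.044, "ty": 0, "tz": 0, "rx": 0, "ry": 0, "rz": 0, "jaw": 0.3},
    {"tx": 0.048, "ty": 0, "tz": 0, "rx": 0, "ry": 0, "rz": 0, "jaw": 0.3},
  ],
)

```text
time: 16.12
position: [0.5639, 0.005, 0.0282]
tool_rot: [2.358, 2.076, -0.0]
ft_force: [1.6, -5.5, 0.4]
grip_width: 0.409
```

Request:
carry_out(
  commands=[
    {"tx": 0.003, "ty": 0, "tz": 0, "rx": 0, "ry": 0, "rz": 0, "jaw": 0.3},
    {"tx": 0.006, "ty": 0, "tz": 0, "rx": 0, "ry": 0, "rz": 0, "jaw": 0.3},
    {"tx": 0.009, "ty": 0, "tz": 0, "rx": 0, "ry": 0, "rz": 0, "jaw": 0.3},
    {"tx": 0.012, "ty": 0, "tz": 0, "rx": 0, "ry": 0, "rz": 0, "jaw": 0.3},
    {"tx": 0.015, "ty": 0, "tz": 0, "rx": 0, "ry": 0, "rz": 0, "jaw": 0.3},
    {"tx": 0.018, "ty": 0, "tz": 0, "rx": 0, "ry": 0, "rz": 0, "jaw": 0.3},
    {"tx": 0.021, "ty": 0, "tz": 0, "rx": 0, "ry": 0, "rz": 0, "jaw": 0.3},
    {"tx": 0.024, "ty": 0, "tz": 0, "rx": 0, "ry": 0, "rz": 0, "jaw": 0.3},
    {"tx": 0.027, "ty": 0, "tz": 0, "rx": 0, "ry": 0, "rz": 0, "jaw": 0.3},
    {"tx": 0.03, "ty": 0, "tz": 0, "rx": 0, "ry": 0, "rz": 0, "jaw": 0.3},
  ],
)

```text
time: 17.38
position: [0.5672, 0.0345, 0.028]
tool_rot: [-2.358, -2.076, 0.002]
ft_force: [-1.1, -5.6, 1.3]
grip_width: 0.407
```

```bash
python3 - <<'E'
from h import *
s=ctrl.get_state(); print(s["position"],"rack xy",rk(s["position"]), "along F",s["ft_force"][:2]@U,s["ft_force"],s["torque"])
big(get_image("wrist"),(0,0,512,384),1.55,"w9.png")
big(get_image("top"),(160,150,340,250),4,"top9.png")
E
```

```text
[0.56718316 0.03449542 0.0280357 ] rack xy (np.float64(-0.0014), np.float64(0.002)) along F -5.698361167001118 [-1.07046791 -5.6077969   1.27273538] [-1.43542181  0.14648774 -0.02066253]
```

View pics/w9.png

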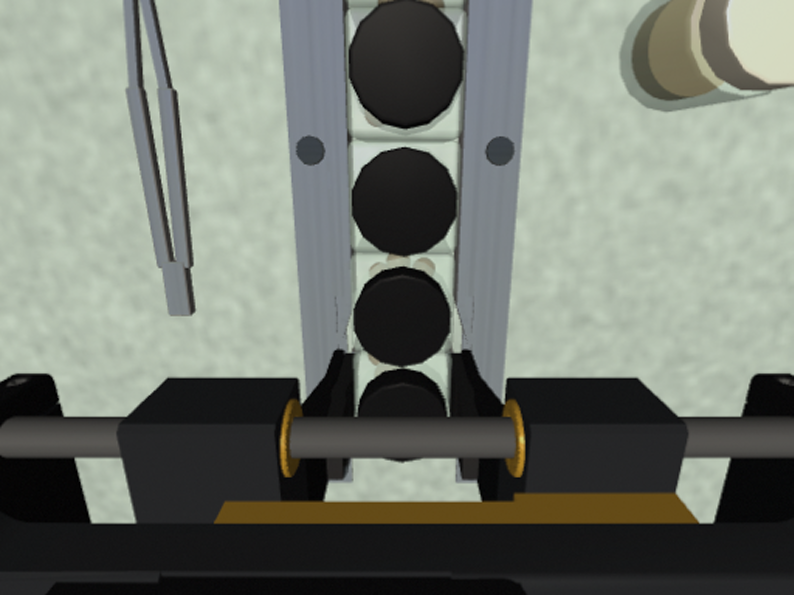

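View pics/top9.png

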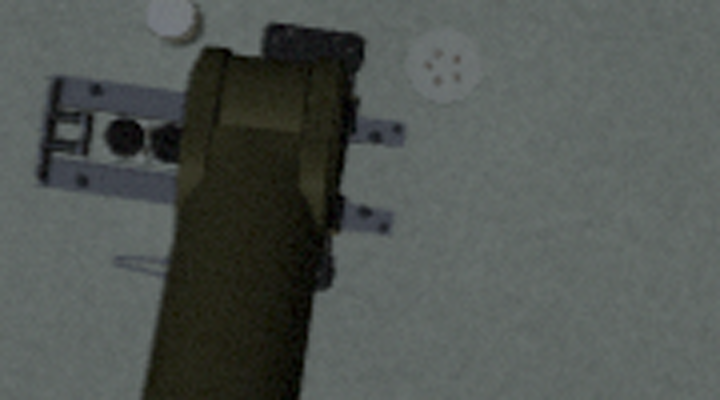

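Row centred in the lane, jar1 about 10–15 mm short of the plate. From here smaller steps.

Request:
carry_out(
  commands=[
    {"tx": 0.002, "ty": 0, "tz": 0, "rx": 0, "ry": 0, "rz": 0, "jaw": 0.3},
    {"tx": 0.004, "ty": 0, "tz": 0, "rx": 0, "ry": 0, "rz": 0, "jaw": 0.3},
    {"tx": 0.006, "ty": 0, "tz": 0, "rx": 0, "ry": 0, "rz": 0, "jaw": 0.3},
    {"tx": 0.008, "ty": 0, "tz": 0, "rx": 0, "ry": 0, "rz": 0, "jaw": 0.3},
    {"tx": 0.01, "ty": 0, "tz": 0, "rx": 0, "ry": 0, "rz": 0, "jaw": 0.3},
  ],
)

```text
time: 18.1
position: [0.5685, 0.0443, 0.0281]
tool_rot: [-2.358, -2.076, 0.002]
ft_force: [0.0, -5.7, 0.7]
grip_width: 0.406
```

Request:
carry_out(
  commands=[
    {"tx": 0.001, "ty": 0, "tz": 0, "rx": 0, "ry": 0, "rz": 0, "jaw": 0.3},
    {"tx": 0.002, "ty": 0, "tz": 0, "rx": 0, "ry": 0, "rz": 0, "jaw": 0.3},
    {"tx": 0.003, "ty": 0, "tz": 0, "rx": 0, "ry": 0, "rz": 0, "jaw": 0.3},
    {"tx": 0.004, "ty": 0, "tz": 0, "rx": 0, "ry": 0, "rz": 0, "jaw": 0.3},
  ],
)

```text
time: 18.6
position: [0.569, 0.0482, 0.0281]
tool_rot: [-2.358, -2.076, 0.002]
ft_force: [0.6, -5.8, 2.1]
grip_width: 0.409
```

```bash
cat > st.py <<'E'
from h import *
s=ctrl.get_state(); print(round(float(s["time"]),2),"rack xy",rk(s["position"]),"z",s["position"][2].round(4),"push",(-s["ft_force"][:2]@U).round(2),"side",(s["ft_force"][:2]@V).round(2),"Fz",s["ft_force"][2].round(2))
E
python3 st.py
```

```text
18.6 rack xy (np.float64(0.0124), np.float64(0.002)) z 0.0281 push 5.63 side -1.37 Fz 2.07
```

Request:
carry_out(
  commands=[
    {"tx": 0.001, "ty": 0, "tz": 0, "rx": 0, "ry": 0, "rz": 0, "jaw": 0.3},
    {"tx": 0.002, "ty": 0, "tz": 0, "rx": 0, "ry": 0, "rz": 0, "jaw": 0.3},
  ],
)

```text
time: 18.85
position: [0.5693, 0.0502, 0.028]
tool_rot: [-2.358, -2.076, 0.002]
ft_force: [-0.4, -6.3, 1.1]
grip_width: 0.41
```

Request:
carry_out(
  commands=[
    {"tx": 0.001, "ty": 0, "tz": 0, "rx": 0, "ry": 0, "rz": 0, "jaw": 0.3},
    {"tx": 0.002, "ty": 0, "tz": 0, "rx": 0, "ry": 0, "rz": 0, "jaw": 0.3},
  ],
)

```text
time: 19.1
position: [0.5694, 0.0514, 0.028]
tool_rot: [2.358, 2.075, -0.003]
ft_force: [-1.5, -8.3, 2.2]
grip_width: 0.409
```

Request:
carry_out(
  commands=[
    {"tx": 0.001, "ty": 0, "tz": 0, "rx": 0, "ry": 0, "rz": 0, "jaw": 0.3},
    {"tx": 0.002, "ty": 0, "tz": 0, "rx": 0, "ry": 0, "rz": 0, "jaw": 0.3},
  ],
)

```text
time: 19.35
position: [0.5696, 0.0524, 0.0281]
tool_rot: [2.358, 2.074, -0.004]
ft_force: [-0.9, -7.6, 2.2]
grip_width: 0.409
```

```bash
python3 st.py
```

```text
19.35 rack xy (np.float64(0.0167), np.float64(0.0019)) z 0.0281 push 7.61 side -0.05 Fz 2.2
```

Plate contact at x ≈ 14.5 mm (push rose from 5.7 to about 7.7 N), as expected.

Request:
carry_out(
  commands=[
    {"tx": 0.001, "ty": 0, "tz": 0, "rx": 0, "ry": 0, "rz": 0, "jaw": 0.3},
    {"tx": 0.002, "ty": 0, "tz": 0, "rx": 0, "ry": 0, "rz": 0, "jaw": 0.3},
  ],
)

```text
time: 19.6
position: [0.5699, 0.0539, 0.0281]
tool_rot: [2.358, 2.073, -0.005]
ft_force: [-1.2, -9.0, 2.2]
grip_width: 0.412
```

Request:
carry_out(
  commands=[
    {"tx": 0.001, "ty": 0, "tz": 0, "rx": 0, "ry": 0, "rz": 0, "jaw": 0.3},
    {"tx": 0.002, "ty": 0, "tz": 0, "rx": 0, "ry": 0, "rz": 0, "jaw": 0.3},
  ],
)

```text
time: 19.85
position: [0.5701, 0.0554, 0.0281]
tool_rot: [2.358, 2.073, -0.006]
ft_force: [-1.1, -10.2, 3.0]
grip_width: 0.412
```

```bash
python3 st.py
```

```text
19.85 rack xy (np.float64(0.0197), np.float64(0.0018)) z 0.0281 push 10.22 side -0.16 Fz 2.98
```

Request:
carry_out(
  commands=[
    {"tx": 0.001, "ty": 0, "tz": 0, "rx": 0, "ry": 0, "rz": 0, "jaw": 0.3},
    {"tx": 0.002, "ty": 0, "tz": 0, "rx": 0, "ry": 0, "rz": 0, "jaw": 0.3},
  ],
)

```text
time: 20.1
position: [0.5704, 0.0569, 0.0281]
tool_rot: [2.358, 2.072, -0.006]
ft_force: [-0.5, -11.2, 2.0]
grip_width: 0.407
```

Request:
carry_out(
  commands=[
    {"tx": 0.0005, "ty": 0, "tz": 0, "rx": 0, "ry": 0, "rz": 0, "jaw": 0.3},
    {"tx": 0.001, "ty": 0, "tz": 0, "rx": 0, "ry": 0, "rz": 0, "jaw": 0.3},
  ],
)

```text
time: 20.35
position: [0.5704, 0.0576, 0.0281]
tool_rot: [2.358, 2.072, -0.007]
ft_force: [-1.6, -11.4, 3.3]
grip_width: 0.411
```

```bash
python3 st.py
```

```text
20.35 rack xy (np.float64(0.0219), np.float64(0.0018)) z 0.0281 push 11.48 side 0.19 Fz 3.31
```

Request:
carry_out(
  commands=[
    {"tx": 0.0005, "ty": 0, "tz": 0, "rx": 0, "ry": 0, "rz": 0, "jaw": 0.3},
    {"tx": 0.001, "ty": 0, "tz": 0, "rx": 0, "ry": 0, "rz": 0, "jaw": 0.3},
  ],
)

```text
time: 20.6
position: [0.5706, 0.0583, 0.0281]
tool_rot: [2.358, 2.072, -0.007]
ft_force: [-1.3, -12.5, 2.8]
grip_width: 0.407
```

```bash
python3 st.py
```

```text
20.6 rack xy (np.float64(0.0227), np.float64(0.0017)) z 0.0281 push 12.57 side -0.28 Fz 2.82
```

Request:
carry_out(
  commands=[
    {"tx": 0.0005, "ty": 0, "tz": 0, "rx": 0, "ry": 0, "rz": 0, "jaw": 0.3},
  ],
)

```text
time: 20.72
position: [0.5706, 0.0587, 0.0281]
tool_rot: [2.358, 2.072, -0.007]
ft_force: [-0.1, -12.8, 2.6]
grip_width: 0.409
```

Request:
carry_out(
  commands=[
    {"tx": 0.0005, "ty": 0, "tz": 0, "rx": 0, "ry": 0, "rz": 0, "jaw": 0.3},
  ],
)

```text
time: 20.85
position: [0.5707, 0.0591, 0.0281]
tool_rot: [2.358, 2.072, -0.007]
ft_force: [-1.6, -12.1, 3.4]
grip_width: 0.413
```

```bash
python3 st.py
```

```text
20.85 rack xy (np.float64(0.0234), np.float64(0.0017)) z 0.0281 push 12.25 side 0.01 Fz 3.38
```

Request:
carry_out(
  commands=[
    {"tx": 0.0005, "ty": 0, "tz": 0, "rx": 0, "ry": 0, "rz": 0, "jaw": 0.3},
  ],
)

```text
time: 20.98
position: [0.5707, 0.0595, 0.0281]
tool_rot: [2.358, 2.072, -0.007]
ft_force: [-1.2, -13.0, 3.9]
grip_width: 0.404
```

```bash
python3 st.py
```

```text
20.98 rack xy (np.float64(0.0238), np.float64(0.0017)) z 0.0281 push 13.08 side -0.49 Fz 3.88
```

Request:
carry_out(
  commands=[
    {"tx": 0.0005, "ty": 0, "tz": 0, "rx": 0, "ry": 0, "rz": 0, "jaw": 0.3},
  ],
)

```text
time: 21.1
position: [0.5708, 0.0598, 0.0281]
tool_rot: [2.358, 2.071, -0.008]
ft_force: [-0.5, -12.9, 3.6]
grip_width: 0.413
```

```bash
python3 st.py
```

```text
21.1 rack xy (np.float64(0.0242), np.float64(0.0017)) z 0.0281 push 12.9 side -1.13 Fz 3.65
```

Request:
carry_out(
  commands=[
    {"tx": 0.0005, "ty": 0, "tz": 0, "rx": 0, "ry": 0, "rz": 0, "jaw": 0.3},
  ],
)

```text
time: 21.22
position: [0.5709, 0.0602, 0.0281]
tool_rot: [2.358, 2.071, -0.008]
ft_force: [-1.2, -13.5, 3.4]
grip_width: 0.408
```

```bash
python3 st.py
```

```text
21.23 rack xy (np.float64(0.0245), np.float64(0.0016)) z 0.0281 push 13.54 side -0.51 Fz 3.44
```

Request:
carry_out(
  commands=[
    {"tx": 0.0004, "ty": 0, "tz": 0, "rx": 0, "ry": 0, "rz": 0, "jaw": 0.3},
  ],
)

```text
time: 21.35
position: [0.5709, 0.0605, 0.0281]
tool_rot: [2.358, 2.071, -0.008]
ft_force: [-0.6, -12.5, 2.6]
grip_width: 0.412
```

```bash
python3 st.py
```

```text
21.35 rack xy (np.float64(0.0249), np.float64(0.0017)) z 0.0281 push 12.42 side -1.01 Fz 2.65
```

Let me see whether the catches are visible here.

```bash
python3 - <<'E'
from h import *
big(get_image("side"),(190,150,290,225),7.5,"s10.png")
big(get_image("top"),(200,160,280,220),8,"t10.png")
E
python3 st.py
```

```text
21.45 rack xy (np.float64(0.0259), np.float64(0.0018)) z 0.0281 push 9.95 side -0.67 Fz 2.7
```

View pics/s10.png

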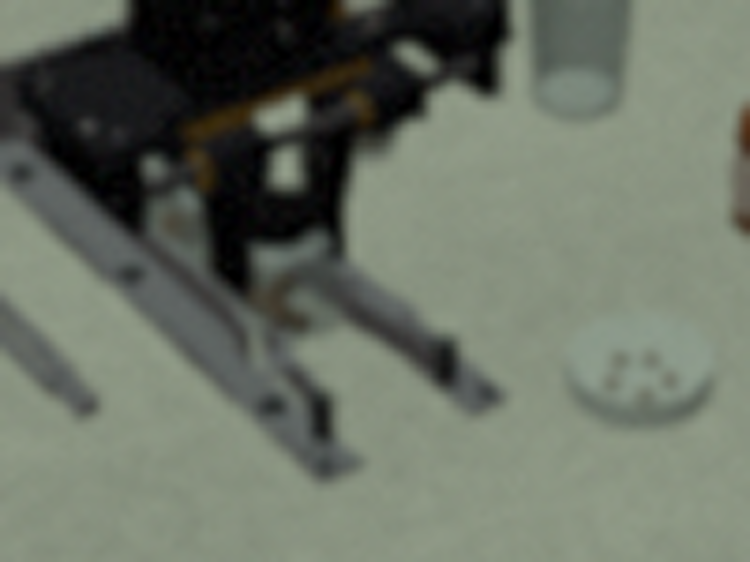

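View pics/t10.png

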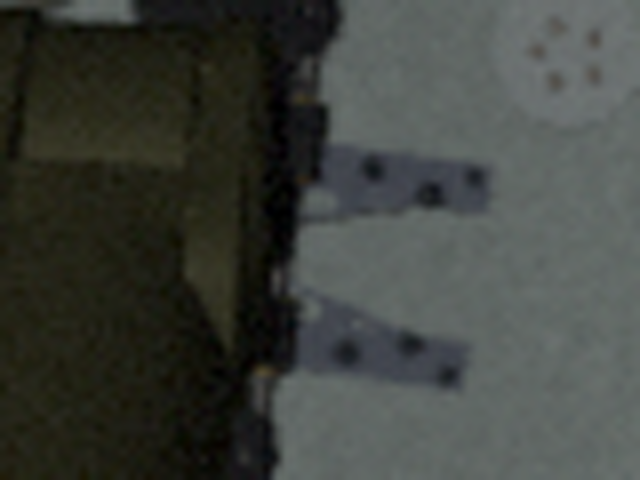

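The push fell from about 13 N to 9.95 N and the row jumped 1 mm, so the catches appear to have snapped. I look again, enlarged, next to the starting view.

```bash
python3 - <<'E'
from h import *
a=get_image("side"); b=get_image("top")
a0=cv2.imread("pics/side0.png")[:,:,::-1]; b0=cv2.imread("pics/top0.png")[:,:,::-1]
A=np.hstack([a[170:220,205:265],a0[170:220,205:265]]); B=np.hstack([b[165:215,225:270],b0[165:215,225:270]])
big(A,(0,0,120,50),6.6,"s11.png"); big(B,(0,0,90,50),8,"t11.png")
E
python3 st.py
```

```text
21.55 rack xy (np.float64(0.0265), np.float64(0.0019)) z 0.0281 push 9.63 side 0.16 Fz 2.69
```

View pics/s11.png

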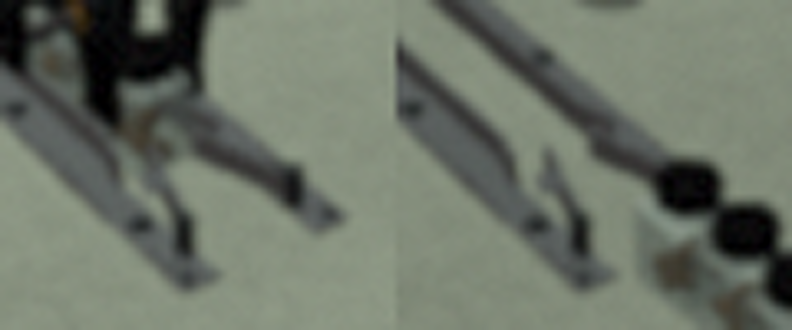

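View pics/t11.png

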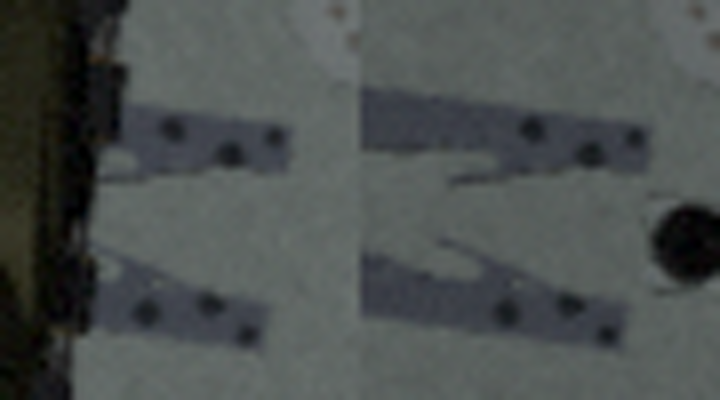

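Both leaves are back at their starting slant, so both catches have snapped. Releasing and lifting straight up.

Request:
carry_out(
  commands=[
    {"tx": 0, "ty": 0, "tz": 0, "rx": 0, "ry": 0, "rz": 0, "jaw": 0.41},
    {"tx": 0, "ty": 0, "tz": 0, "rx": 0, "ry": 0, "rz": 0, "jaw": 0.45},
    {"tx": 0, "ty": 0, "tz": 0, "rx": 0, "ry": 0, "rz": 0, "jaw": 0.58},
    {"tx": 0, "ty": 0, "tz": 0, "rx": 0, "ry": 0, "rz": 0, "jaw": 0.58},
    {"tx": 0, "ty": 0, "tz": 0, "rx": 0, "ry": 0, "rz": 0, "jaw": 0.58},
    {"tx": 0, "ty": 0, "tz": -0.015, "rx": 0, "ry": 0, "rz": 0, "jaw": 0.58},
    {"tx": 0, "ty": 0, "tz": -0.04, "rx": 0, "ry": 0, "rz": 0, "jaw": 0.58},
    {"tx": -0.03, "ty": 0, "tz": -0.09, "rx": 0, "ry": 0, "rz": 0, "jaw": 0.58},
    {"tx": -0.06, "ty": 0, "tz": -0.14, "rx": 0, "ry": 0, "rz": 0, "jaw": 0.58},
    {"tx": -0.09, "ty": 0, "tz": -0.16, "rx": 0, "ry": 0, "rz": 0, "jaw": 0.58},
    {"tx": -0.09, "ty": 0, "tz": -0.16, "rx": 0, "ry": 0, "rz": 0, "jaw": 0.58},
    {"tx": -0.09, "ty": 0, "tz": -0.16, "rx": 0, "ry": 0, "rz": 0, "jaw": 0.58},
  ],
)

```text
time: 23.05
position: [0.56, -0.0225, 0.1879]
tool_rot: [-2.356, -2.076, -0.001]
ft_force: [0.1, -0.7, -0.7]
grip_width: 0.58
```

```bash
python3 st.py; python3 - <<'E'
from h import *
c=camera_info("wrist"); im=get_image("wrist")
big(im,(0,0,512,384),1.55,"w12.png")
g=im.max(2); m=((g<40)*255).astype(np.uint8)
n,l,st,ce=cv2.connectedComponentsWithStats(m)
for i in range(1,n):
    if 150<st[i,4]<4000: p=plane(c,ce[i],.06)[0]; print(st[i],rk(p))
big(get_image("side"),(170,130,320,260),5,"side12.png")
big(get_image("top"),(160,150,340,250),4,"top12.png")
E
```

```text
23.05 rack xy (np.float64(-0.0589), np.float64(0.0019)) z 0.1879 push 0.67 side -0.23 Fz -0.68
[244   0  33  40 962] (np.float64(0.0921), np.float64(-0.0002))
[245  45  31  36 888] (np.float64(0.0578), np.float64(0.0005))
[245  87  30  33 775] (np.float64(0.0222), np.float64(0.0006))
[468 161  29  21 457] (np.float64(-0.0437), np.float64(-0.2275))
[ 165  226  189   46 2909] (np.float64(-0.141), np.float64(0.0007))
```

View pics/w12.png

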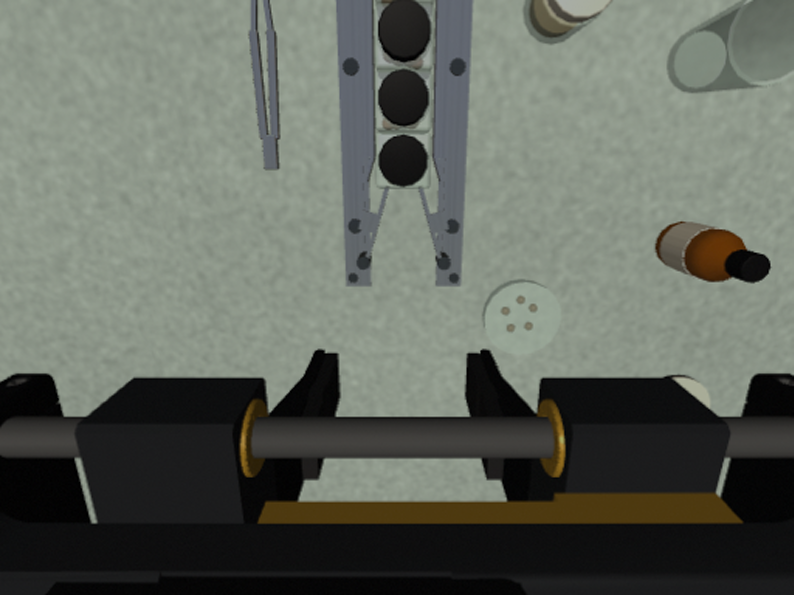

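View pics/side12.png

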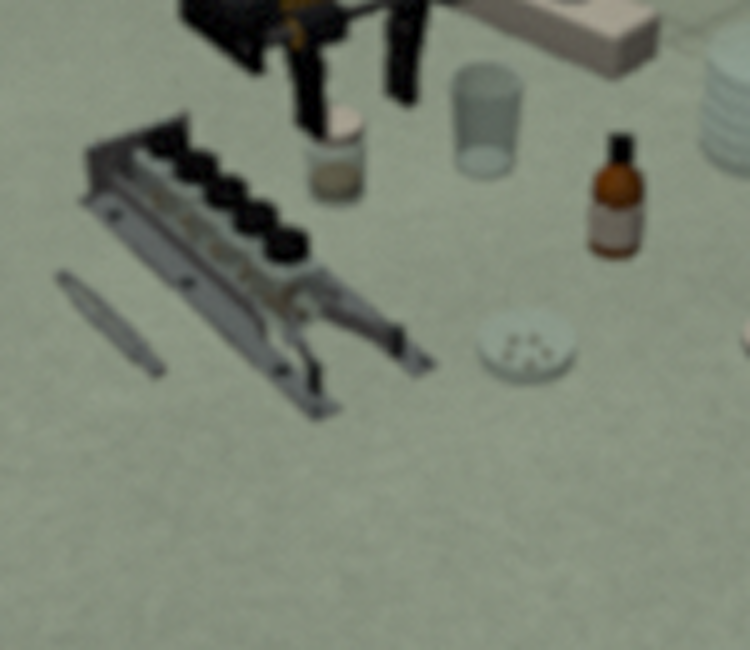

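The wrist view shows both leaf tips tucked in behind jar5's rear face, at about (251,122) and (273,122) px. The row is closed, upright and on the centre line, and the arm is clear. Handing in.

```bash
python3 -c "
from bench import ctrl
print(ctrl.close_job())"
```

```text
the job is handed in; nothing more can be done
None
```

I stood jar5 at the tail of the row and pushed the five jars into the rack as one block until the catches snapped. Then I let go, lifted clear and handed the job in at about 23 s. No verdict was reported.

**Push:** The force was about 5.7 N in the lane, and the spring plate met jar1 at x ≈ 14.5 mm. It peaked at about 13.5 N, then fell to about 10 N as the row jumped forward 1 mm at the snap. I stopped there and saw no steep climb against the end stop.

**Last pictures:**
- Both catch leaves are back at their starting slant, with their tips behind jar5.
- Jar5's centre is about 22 mm into the rack. It and the two jars ahead of it are within 1 mm of the centre line, and the side view shows all five upright and closed up.
- Nothing else on the bench appears to have moved.
- The end spacings came out at 34–36 mm. Touching jars should be 36 mm apart, so this is within the measuring error.

**Disagreements:**
- The cameras put the centre line about 2 mm to the side of the arm's own position reading. The pictures showed the row centred between the rack's feet and rails, so I went by those.
- Jar5 was first set down about 2.5 mm off the row's line. I re-gripped it and moved it 1 mm before pushing.

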